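Load the freezer rack and lock it with its rod

ROBOT

A 6-joint arm with a two-finger parallel gripper is mounted at the origin on the work surface. World frame = base frame: x ahead of the robot, y to its left, z up, the work surface at z = 0. Lengths are in m, angles in rad, forces in N, time in s.
With the tool pointing down it reaches from about 0.35 to 0.875 m from the base axis. Payload 4.2 kg.
Tool frame: the origin (TCP) lies at the very end of the fingers, on their centre line; the grasp point (between the pads) lies 19 mm behind it (ctrl.tcp_to_grasp is the distance from the TCP to the grasp point, in m); y points along the fingers, z is the direction in which the jaws open and shut, and the axes are right-handed (so a half turn about y gives the same grasp; the last joint's range is limited). The gripper opens to 87 mm and grips with 3 to 60 N. Pads are 19 mm wide; open, the fingers measure 117 mm over their backs; the gripper's body (75 mm by 190 mm) begins 51 mm behind the grasp point.
Start: joints at [-1.087, 0.385, 0.008, 0, -1.194, -0.259], TCP at [0.139, -0.609, 0.223] pointing down, gripper open.
Joint ranges: [-3.14, 3.14], [-1.21, 2.06], [-1.07, 1.41], [-3.16, 2.05], [-2.99, -0.16], [-3.1, 3.1]. Speed limits (rad/s): [2.79, 2.79, 3.14, 3.14, 3.14, 3.14].

INTERFACE

Orientations are given as [roll, pitch, yaw] about the fixed x, y, z axes, in that order (R = Rz(yaw) Ry(pitch) Rx(roll)).
In Python, from rig import ctrl, cams gives the robot as it stands. The module is installed in compiled form; this text tells all that it offers.
- The arm moves only by the tool jog_arm, never from a script. Its argument "commands" is a list of rows, each a list of 7 numbers: the shift along the tool's x, y, z in m, then the turn, a rotation vector about the tool's x, y, z in rad, then the opening in per cent of the stroke, from 0 (shut) to 100 (fully open). A call has 1 to 10 rows; each row shifts and turns the commanded pose from where the row before left it, along the tool's axes as they then stand; what a row does not reach is not made up. A row lasts 1/8 s, in which the tool goes at most 62.5 mm and 10.7 degrees, less where a joint would pass 70% of its speed; a pose out of reach is approached as far as the arm can. A call with a gripper value outside its range is refused whole. The fingers move at their own pace and stop on an object; "force" is the grip in N (left out, the last holds). Time passes only in rows, so rows that do not move let the fingers close. It gives the time, the measured TCP pose, the force and the opening at its end, in the units of the state.
- ctrl.get_obs(): the state, without advancing time (a new reading comes with each control period).
- cams.camera(name): name is "scene" or "top"; returns the picture (480x640x3 uint8, red, green, blue); there is no depth.
- cams.camera_info(name): a dict with "fx", "fy", "cx", "cy" (pixels), "R" (3x3) and "t" (3): a world point X has camera coordinates R X + t. Camera axes: x right, y down, z forward; pixel columns grow to the right and rows downward; lengths in m; the calibration is good to about 2 mm. A picture is of the moment at which its call begins. camera_info takes no time and is no camera call.
- ctrl.sign_off(): hands the job in, once; it reports no verdict.
The state is a dict: "time_s": time; "joint_positions": joint angles; "qd": joint speeds; "joint_efforts": joint torques, N m; "eef_pos": TCP position; "tool_rot": TCP orientation; "ft_force": force on the tool from outside, world axes, zero at the start; "moment": the same for the moment, N m; "width": opening from 0.0 (shut) to 1.0 (fully open).
Only numpy, scipy, OpenCV 4.12 (cv2) and the standard library are available. Lean on these libraries where they do the work, as an engineer would, in place of code of your own. Each camera call takes 0.05 s, during which the arm holds its last target.

TASK

Put the orange-lidded sample box upright into the empty bay of the freezer rack, long side across the row of bays like the box beside it. Then take the locking rod from its stand, thread it tip first through the three blue ears over the boxes and push it fully home, until its red knob rests against the outer ear. Leave the other box in its bay, and do not disturb the tube rack, the jar and the bottle.

Things in the scene. Friction and masses are not known exactly. Their poses are not given: they have to be found in the camera images.
- rack: Aluminium freezer rack lying on the bench, fixed, two bays open at the top and at the +x and -x sides. Origin: centre of its underside; y along the row of bays, z up. Base 100 (x) by 150 (y) by 8 mm. Dividers 6 mm thick, 80 wide in x, at y = -62, 0, +62, up to z = 76, leave bays 56 mm wide. Each divider carries a blue ear with a hole, all in line at x = 0, z = 90; rod enters from either end.
- right_ear (a point): Centre of the 14 mm hole (half-way through) in the ear at y = -62 mm of the rack; axes as the rack's, y is the hole's axis. The ear is 32 mm wide in x, 6 mm thick in y, its top at z = 104.
- middle_ear (a point): The same for the middle ear, at rack y = 0.
- left_ear (a point): The same for the ear at rack y = +62 mm.
- empty_bay (a point): Centre of the floor of the empty bay (rack y = +31 mm, 8 mm over the bench); axes as the rack's. Lips 10 mm high run along the floor at x = +-36 to +-40. A box standing here has its centre 34 mm above this point.
- full_bay (a point): Centre of the floor of the bay that is already filled (rack y = -31 mm), axes as the rack's.
- box_centre (a point): Centre of the loose sample box to be loaded: white with an orange lid, 64 (its x) by 48 (its y) by 68 mm high (its z), about 0.16 kg, standing upright on the bench. In the bay its x axis lies along the rack's x (either way round), so it is gripped over its 64 mm length at the open sides of the rack.
- neighbour_centre (a point): Centre of the white-lidded box of the same size that already stands in the filled bay.
- stand: Black parking stand of the rod, fixed. Origin: centre of its underside; x along the parked rod to its tip. Base 230 by 90 by 10 mm. The knob lies sunk in a 24 mm groove of a block 90 mm wide, 62 high, at x = -112 to -50: no grip there. A notched post 36 mm wide, 56 high, at x = 65 to 75 carries the shaft, free between, axis 45 mm over the bench; shoulder at x = -55. The rod lifts straight up.
- rod_mid (a point): Middle of the locking rod's steel shaft, on its axis; x along the rod to the tip. The rod starts level. Shaft 10 mm in diameter, 150 mm from the knob's shoulder to the tip, last 6 mm tapered; red knob 22 mm in diameter, 40 mm long. About 0.11 kg, balanced about 60 mm from the shoulder. This point is 75 mm from the shoulder.
- rod_tip (a point): Tip of the rod, on its axis, 150 mm from the shoulder; axes as rod_mid.
- rod_shoulder (a point): Where the shaft enters the knob, on the axis: this face comes to rest against the outer face of the first ear when the rod is home (the tip then stands about 20 mm out of the last ear). Axes as rod_mid.
- rod_knob (a point): Centre of the red knob, 20 mm behind the shoulder, on the axis; axes as rod_mid.
- tube_rack: Bystander: black microtube rack, 80 by 170 by 56 mm, loose. Origin: centre of its underside.
- jar: Bystander: white ointment jar, 68 mm in diameter, 58 mm high, loose. Origin: centre of its underside.
- reagent: Bystander: brown reagent bottle with a black cap, 60 mm in diameter, 125 mm high, loose. Origin: centre of its underside.
Mind the look-alikes: they are no part of the job. What is shaped like the part that bears neighbour_centre but green or yellow is not meant. What is shaped like the part that bears box_centre but pink or turquoise is not meant.

How it is judged:
On the way, in this order (a step that is already met when the one before it is completed fails the run):
1. the orange-lidded box stands in the empty bay, let go (x of box_centre in the frame of empty_bay between -0.01 and 0.01 m and y of box_centre in the frame of empty_bay between -0.008 and 0.008 m and z of box_centre in the frame of empty_bay between 0.03 and 0.038 m and angle between box_centre's own z axis and vertical below 0.12 rad and contact force between box and the fingers below 0.2 N), for 0.2 s.
2. the rod's tip has passed through the first two ears (((y of rod_shoulder in the frame of rack below -0.08 m and y of rod_tip in the frame of rack between 0.004 and 0.058 m and angle between the x axis of rod_mid and the y axis of rack, either way round below 0.15 rad and x of rod_tip in the frame of rack between -0.008 and 0.008 m and z of rod_tip in the frame of rack between 0.082 and 0.098 m) or (y of rod_shoulder in the frame of rack above 0.08 m and y of rod_tip in the frame of rack between -0.058 and -0.004 m and angle between the x axis of rod_mid and the y axis of rack, either way round below 0.15 rad and x of rod_tip in the frame of rack between -0.008 and 0.008 m and z of rod_tip in the frame of rack between 0.082 and 0.098 m))), for 0.1 s.
3. the rod is home through all three ears (((y of rod_shoulder in the frame of rack between -0.071 and -0.058 m and y of rod_tip in the frame of rack above 0.078 m and angle between the x axis of rod_mid and the y axis of rack, either way round below 0.15 rad and x of rod_tip in the frame of rack between -0.008 and 0.008 m and z of rod_tip in the frame of rack between 0.082 and 0.098 m) or (y of rod_shoulder in the frame of rack between 0.058 and 0.071 m and y of rod_tip in the frame of rack below -0.078 m and angle between the x axis of rod_mid and the y axis of rack, either way round below 0.15 rad and x of rod_tip in the frame of rack between -0.008 and 0.008 m and z of rod_tip in the frame of rack between 0.082 and 0.098 m))), for 0.2 s.
At the end, for the whole second after the job is handed in: Both boxes upright (0.12 rad) on their bay floors (centre within 10 mm in rack x, 8 in y, 4 in z); rod through all three ears from either end, tip within 8 mm of the holes' line, aligned within 0.15 rad, shoulder within 6 mm of the outer ear's face; all released, at rest (x of box_centre in the frame of empty_bay between -0.01 and 0.01 m and y of box_centre in the frame of empty_bay between -0.008 and 0.008 m and z of box_centre in the frame of empty_bay between 0.03 and 0.038 m and angle between each of box_centre, neighbour_centre's own z axis and vertical below 0.12 rad and x of neighbour_centre in the frame of full_bay between -0.01 and 0.01 m and y of neighbour_centre in the frame of full_bay between -0.008 and 0.008 m and z of neighbour_centre in the frame of full_bay between 0.03 and 0.038 m and ((y of rod_shoulder in the frame of rack between -0.071 and -0.058 m and y of rod_tip in the frame of rack above 0.078 m and angle between the x axis of rod_mid and the y axis of rack, either way round below 0.15 rad and x of rod_tip in the frame of rack between -0.008 and 0.008 m and z of rod_tip in the frame of rack between 0.082 and 0.098 m) or (y of rod_shoulder in the frame of rack between 0.058 and 0.071 m and y of rod_tip in the frame of rack below -0.078 m and angle between the x axis of rod_mid and the y axis of rack, either way round below 0.15 rad and x of rod_tip in the frame of rack between -0.008 and 0.008 m and z of rod_tip in the frame of rack between 0.082 and 0.098 m)) and linear speed of each of box, neighbour, rod below 0.02 m/s); the robot touches nothing.
It fails at once if the black tube rack is pushed more than 30 mm or tipped (distance of tube_rack from where it was at the start of the episode above 0.03 m or angle between tube_rack's own z axis and vertical above 0.4 rad).
It fails at once if the white jar is pushed more than 30 mm or tipped (distance of jar from where it was at the start of the episode above 0.03 m or angle between jar's own z axis and vertical above 0.4 rad).
It fails at once if the brown bottle is pushed more than 30 mm or tipped (distance of reagent from where it was at the start of the episode above 0.03 m or angle between reagent's own z axis and vertical above 0.4 rad).
It also fails if it takes over 67 s, if anything falls off the work surface, if the arm or the gripper's body presses on something with over 40 N, if the wrist force passes 120 N, or if a joint passes its speed limit or range.

## Working session

There is one attempt and no reset: what is moved stays moved. The work goes in short steps, Python scripts to look and compute and a tool call to move; the robot and the scene stay as the last step left them, time stands still between calls to the robot, and variables do not carry over. Pictures are saved under pics/ and viewed, and the job is handed in when it is done.

Besides the shell and the picture viewer there is one more tool, called as a command line: name --pt "numbers of a row" for each row, then --argument value for the rest. jog_arm: Moves the arm, as the interface text tells. Its arguments: {"type":"object","properties":{"commands":{"type":"array"},"force":{"type":"number"}},"required":["commands"]}

```bash
mkdir -p pics
python3 - <<'E'
from rig import ctrl,cams
import cv2
for n in("scene","top"):
    im=cams.camera(n); cv2.imwrite(f"pics/{n}0.png",im[:,:,::-1]); i=cams.camera_info(n); print(n,i)
print(ctrl.get_obs(), ctrl.tcp_to_grasp)
E
```

```text
scene {'fx': 466.000725547613, 'fy': 466.000725547613, 'cx': 319.82091443127683, 'cy': 237.14512508613566, 'R': array([[ 0.7136085 ,  0.70049502, -0.0083444 ],
       [ 0.5670459 , -0.58457364, -0.58028666],
       [-0.41136584,  0.40936583, -0.81436955]]), 't': array([-0.44249202, -0.27030891,  1.48847812])}
top {'fx': 503.847593167798, 'fy': 503.847593167798, 'cx': 316.27215568914727, 'cy': 238.79390928740466, 'R': array([[-0.02006919, -0.99970773,  0.01347916],
       [-0.99605199,  0.01882611, -0.08675261],
       [ 0.0864735 , -0.015167  , -0.99613869]]), 't': array([0.04422746, 0.59395575, 1.24943276])}
{'time_s': 0.1, 'joint_positions': array([-1.08739472e+00,  3.85479861e-01,  6.74162602e-03, -4.22952288e-04,
       -1.19404067e+00, -2.58603038e-01]), 'qd': array([-0.00122774, -0.00181586,  0.00240487,  0.00197421,  0.00039048,
       -0.00191034]), 'joint_efforts': array([ 1.08030031e-04, -3.91690671e+01,  1.87933713e+01,  4.23189729e+00,
        1.34490972e-02, -6.98855160e-05]), 'eef_pos': array([ 0.13920336, -0.60872761,  0.22156252]), 'tool_rot': array([-1.56877915e+00,  1.27101644e-04,  2.24642704e-01]), 'ft_force': array([ 0.22459722, -0.42475811,  0.59243611]), 'moment': array([ 0.04726868, -0.03493154,  0.02011462]), 'width': 0.9950631124647807} 0.0187
```

View pics/scene0.png

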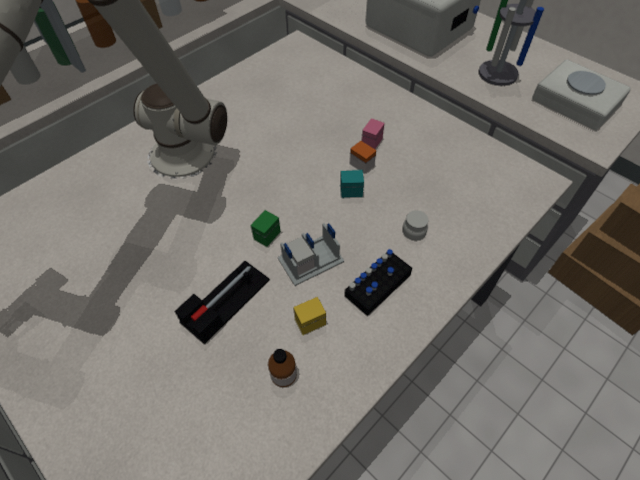

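View pics/top0.png

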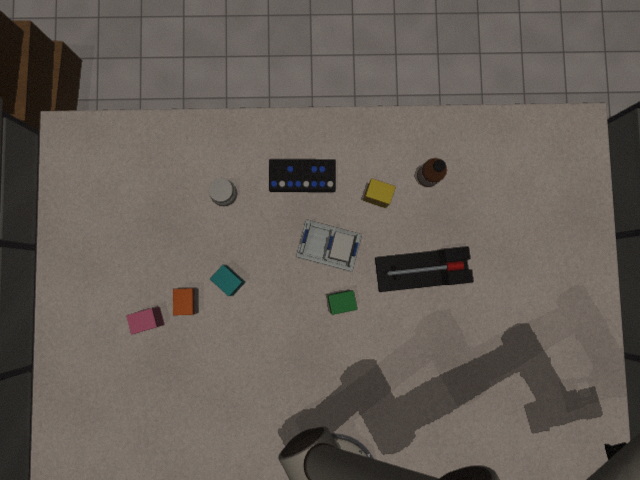

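The scene view shows the rack at about (310,255), the orange box at (363,155) and the stand at (222,300). In the top view they are at (330,246), (183,301) and (425,270). I'll zoom in on each.

```bash
cat > h.py <<'E'
import numpy as np, cv2
from rig import ctrl,cams
def info(n):
    i=cams.camera_info(n); return i
def proj(n,X):
    i=info(n); X=np.atleast_2d(X); c=X@i["R"].T+i["t"]
    return np.c_[i["fx"]*c[:,0]/c[:,2]+i["cx"], i["fy"]*c[:,1]/c[:,2]+i["cy"]]
def back(n,uv,z):
    i=info(n); o=-i["R"].T@i["t"]; d=i["R"].T@np.array([(uv[0]-i["cx"])/i["fx"],(uv[1]-i["cy"])/i["fy"],1])
    return o+d*(z-o[2])/d[2]
def crop(im,x0,y0,x1,y1,s,fn):
    cv2.imwrite(fn,cv2.resize(im[y0:y1,x0:x1],None,fx=s,fy=s,interpolation=cv2.INTER_CUBIC))
E
python3 - <<'E'
from h import *
t=cv2.imread("pics/top0.png"); s=cv2.imread("pics/scene0.png")
crop(t,285,210,385,285,8,"pics/t_rack.png")
crop(t,365,235,485,300,6,"pics/t_stand.png")
crop(t,120,260,220,335,8,"pics/t_box.png")
crop(s,265,210,365,285,8,"pics/s_rack.png")
crop(s,165,250,285,345,6,"pics/s_stand.png")
crop(s,335,110,415,170,8,"pics/s_box.png")
E
```

```text
(no output)
```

View pics/t_rack.png

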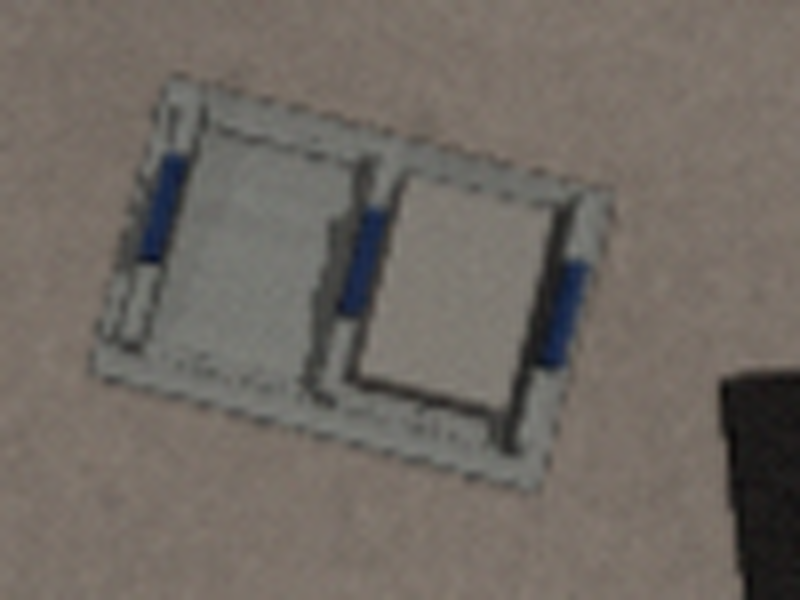

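View pics/t_stand.png

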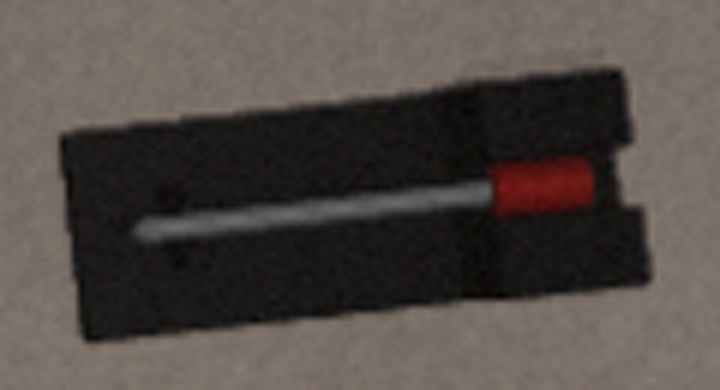

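View pics/t_box.png

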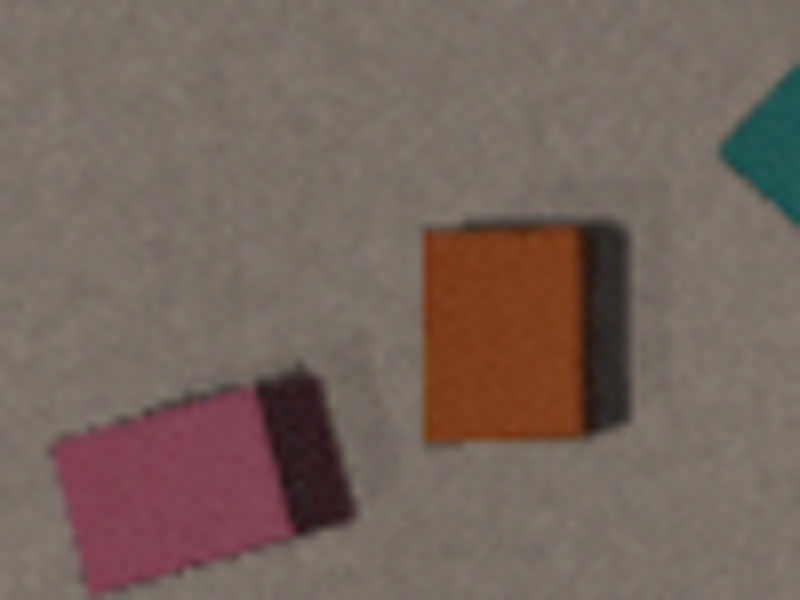

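View pics/s_rack.png

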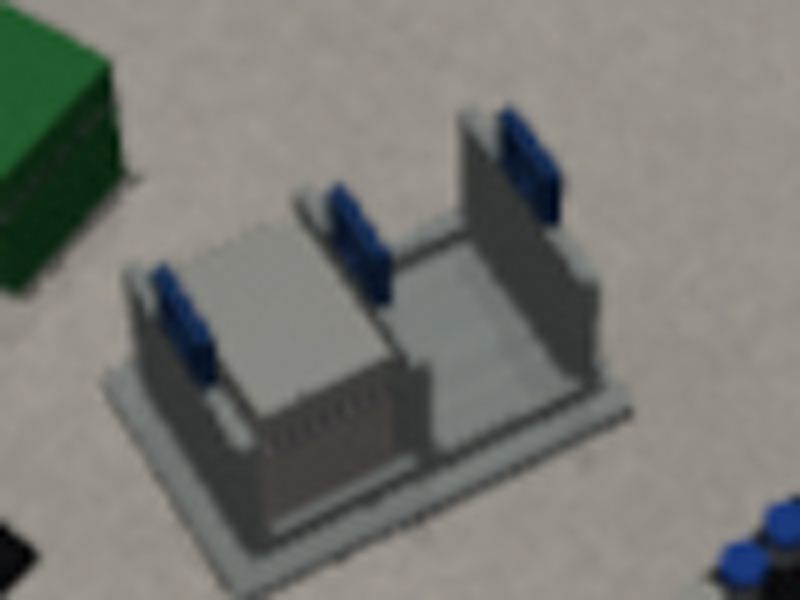

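View pics/s_stand.png

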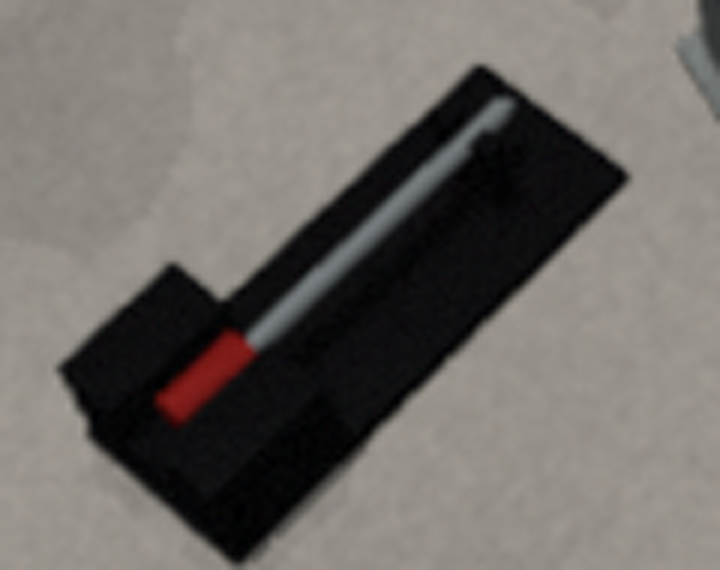

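View pics/s_box.png

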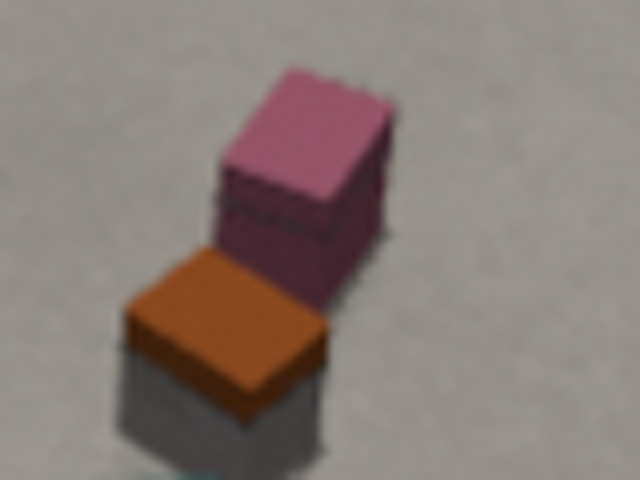

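```bash
cat > fit.py <<'E'
from h import *
from scipy.optimize import least_squares
def px(l,s,x0,y0): return [((a+.5)/s-.5+x0,(b+.5)/s-.5+y0) for a,b in l]
def fit(obs,z0,yaw0,name,cams_=("top","scene")):
    # obs: list (cam, uv, local xyz)
    def f(p):
        c,s=np.cos(p[2]),np.sin(p[2]); r=[]
        for n,uv,L in obs:
            if n not in cams_: continue
            X=[p[0]+c*L[0]-s*L[1],p[1]+s*L[0]+c*L[1],L[2]+z0]
            r+=list(proj(n,X)[0]-uv)
        return np.array(r)
    g=back(obs[0][0],obs[0][1],obs[0][2][2]+z0)
    r=least_squares(f,[g[0],g[1],yaw0],loss="soft_l1")
    print(name,cams_,r.x.round(4),"res",np.abs(f(r.x)).max().round(2)); 
    if len(cams_)==2: print(f(r.x).reshape(-1,2).round(1).tolist())
    return r.x
O=[]
def add(cam,l,s,x0,y0,loc):
    return [(cam,np.array(u),L) for u,L in zip(px(l,s,x0,y0),loc)]
box=add("top",[(425,229),(582,227),(583,437),(426,441)],8,120,260,[(32,24,68),(32,-24,68),(-32,-24,68),(-32,24,68)])
box+=add("scene",[(208,247),(328,325),(248,393),(127,310)],8,335,110,[(-32,24,68),(32,24,68),(32,-24,68),(-32,-24,68)])
rack=add("top",[(170,75),(613,188),(533,492),(90,375)],8,285,210,[(50,75,8),(50,-75,8),(-50,-75,8),(-50,75,8)])
rack+=add("scene",[(105,382),(632,410)],8,265,210,[(-50,-75,8),(50,75,8)])
# ear tops corners scene
rack+=add("scene",[(155,266),(512,106),(340,184)],8,265,210,[(-16,-62,104),(-16,62,104),(-16,0,104)])
rod=add("top",[(135,231),(494,193),(594,186)],6,365,235,[(95,0,45),(-55,0,45),(-95,0,45)])
rod+=add("scene",[(508,102),(245,342)],6,165,250,[(95,0,45),(-55,0,45)])
rod+=add("top",[(62,133),(85,340),(622,68),(652,283)],6,365,235,[(115,-45,10),(115,45,10),(-112,-45,62),(-112,45,62)])
rod+=add("scene",[(482,65),(630,177)],6,165,250,[(115,45,10),(115,-45,10)])
if __name__=="__main__":
    for nm,o,y in(("box",box,0),("rack",rack,-.25),("rod",rod,1.6)):
        o=[(a,b,np.array(c)/1000) for a,b,c in o]
        for cs in(("top",),("scene",),("top","scene")): fit(o,0,y,nm,cs)
E
python3 fit.py
```

```text
box ('top',) [0.4461 0.3587 0.0044] res 0.3
box ('scene',) [ 0.4512  0.3571 -0.0052] res 0.82
box ('top', 'scene') [0.4475 0.3586 0.0024] res 1.37
[[-0.1, -0.7], [0.3, -0.9], [0.2, -0.4], [-0.2, -0.4], [-0.9, -1.1], [0.2, -0.6], [-0.4, -0.8], [-1.4, -1.0]]
rack ('top',) [ 0.5802  0.0013 -0.2745] res 0.87
rack ('scene',) [ 0.5853  0.0006 -0.287 ] res 1.05
rack ('top', 'scene') [ 0.5828  0.0011 -0.2845] res 1.64
[[-0.3, -1.5], [0.6, -0.4], [0.7, -0.8], [-0.6, -1.5], [-1.1, -1.6], [0.3, -1.0], [0.1, -0.5], [-1.1, -0.2], [-1.0, -0.3]]
rod ('top',) [ 0.5126 -0.2351  1.6553] res 1.12
rod ('scene',) [ 0.5163 -0.2362  1.6345] res 0.81
rod ('top', 'scene') [ 0.5138 -0.2352  1.6455] res 1.72
[[-0.3, -1.0], [-0.3, -0.3], [-1.0, -0.7], [-0.0, -0.7], [-0.6, -0.0], [0.2, -1.2], [0.0, -0.5], [1.0, -0.1], [0.4, 0.5], [-0.6, -1.7], [-0.8, -1.6]]
```

jog_arm --pt "0.048 0 0.035 0 0 0 100" --pt "0.048 0 0.035 0 0 0 100" --pt "0.048 0 0.035 0 0 0 100" --pt "0.048 0 0.035 0 0 0 100" --pt "0.048 0 0.035 0 0 0 100" --pt "0.048 0 0.035 0 0 0 100" --pt "0.048 0 0.035 0 0 0 100" --pt "0.048 0 0.035 0 0 0 100" --force 30

```text
time_s: 1.1
eef_pos: [0.4521, -0.2489, 0.2224]
tool_rot: [-1.571, 0.0, 0.225]
ft_force: [1.1, -1.2, -0.4]
width: 0.997
```

jog_arm --pt "0.0134 0 0.0594 0 0 0 100" --pt "0.0134 0 0.0594 0 0 0 100" --pt "0.0134 0 0.0594 0 0 0 100" --pt "0.0134 0 0.0594 0 0 0 100" --pt "0.0134 0 0.0594 0 0 0 100" --pt "0.0134 0 0.0594 0 0 0 100" --pt "0.0134 0 0.0594 0 0 0 100" --pt "0.0134 0 0.0594 0 0 0 100" --pt "0.0134 0 0.0594 0 0 0 100" --pt "0.0134 0 0.0594 0 0 0 100"

```text
time_s: 2.35
eef_pos: [0.4489, 0.3601, 0.2223]
tool_rot: [-1.571, 0.0, 0.225]
ft_force: [1.5, 0.1, 0.5]
width: 0.999
```

jog_arm --pt "0 0 0 0 -0.168 0 100" --pt "0 0 0 0 -0.168 0 100" --pt "0 0 0 0 -0.168 0 100" --pt "0 0 0 0 -0.168 0 100" --pt "0 0 0 0 -0.168 0 100" --pt "0 0 0 0 -0.168 0 100" --pt "0 0 0 0 -0.168 0 100" --pt "0 0 0 0 -0.17 0 100" --pt "0 0 0 0 0 0 100"

```text
time_s: 3.48
eef_pos: [0.4492, 0.3581, 0.2221]
tool_rot: [-1.57, 0.001, 1.569]
ft_force: [-0.5, 0.1, 0.1]
width: 1.0
```

Run:
```python
from h import *
s=cams.camera("scene")[:,:,::-1]; cv2.imwrite("pics/scene1.png",s); crop(s,310,40,430,160,5,"pics/s1c.png")
t=cams.camera("top")[:,:,::-1]; cv2.imwrite("pics/top1.png",t); crop(t,100,240,240,345,5,"pics/t1c.png")
```

```text
(no output)
```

View pics/s1c.png

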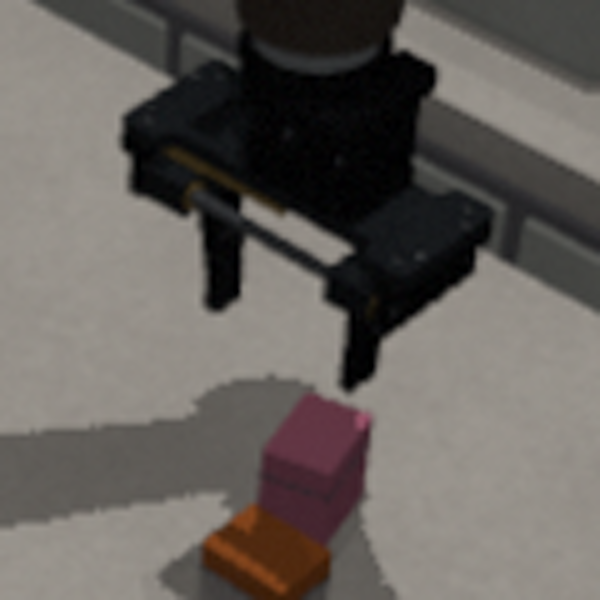

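View pics/t1c.png

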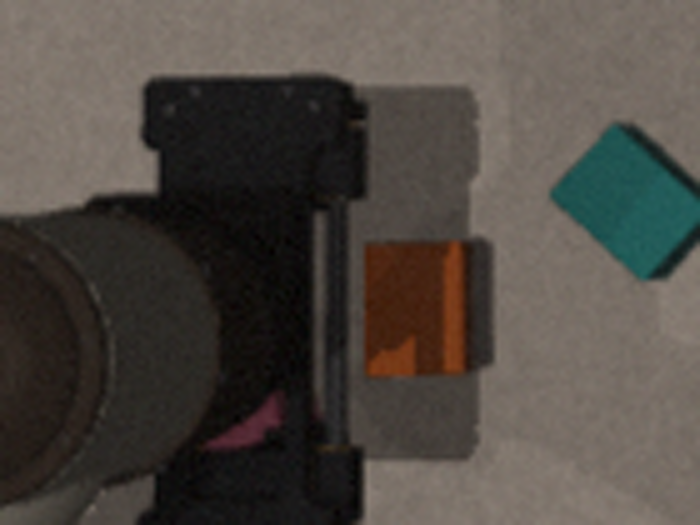

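Run:
```python
from h import *
o=ctrl.get_obs(); p=o["eef_pos"]; print(p,o["tool_rot"])
s=cv2.imread("pics/scene1.png"); 
pts=[]
for sx in(-1,1):
  for w in(.0435,.0585):
    for y in(-.0095,.0095): pts.append(p+[sx*w,y,0])
uv=proj("scene",pts); print(((uv-[310,40]+.5)*8-.5).round(0)[:, :].tolist())
c=cv2.resize(s[75:125,335:400],None,fx=8,fy=8,interpolation=cv2.INTER_CUBIC)
for a in uv: 
    q=tuple(int(round(v)) for v in ((a-[335,75]+.5)*8-.5)); cv2.circle(c,q,2,(0,0,255),-1)
cv2.imwrite("pics/s1f.png",c)
```

```text
[0.44932866 0.35809919 0.22224547] [-1.57029359e+00  4.48079626e-04  1.56808695e+00]
[[342.0, 497.0], [379.0, 472.0], [310.0, 478.0], [347.0, 453.0], [535.0, 614.0], [572.0, 587.0], [569.0, 634.0], [606.0, 607.0]]
```

View pics/s1f.png

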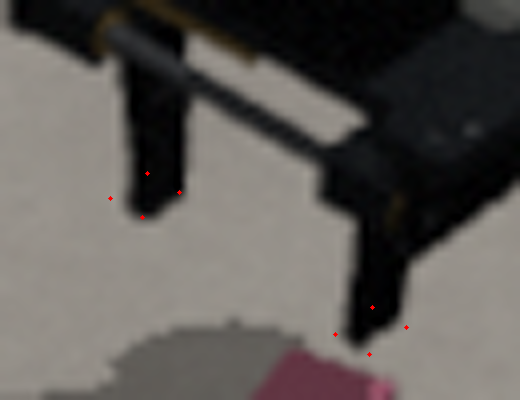

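The finger tips in the scene view land within about 1 px of the prediction, so the camera agrees with the robot to about 2 mm here. Next I'll descend on the box and grip it.

jog_arm --pt "0 0.045 0 0 0 0 100" --pt "0 0.045 0 0 0 0 100" --pt "0 0.045 0 0 0 0 100" --pt "0 0.035 0 0 0 0 100" --pt "0 0.018 0 0 0 0 100" --pt "0 0 0 0 0 0 100"

```text
time_s: 4.32
eef_pos: [0.4488, 0.3573, 0.0329]
tool_rot: [-1.568, 0.003, 1.569]
ft_force: [0.1, 0.1, -0.5]
width: 1.003
```

jog_arm --pt "0 0 0 0 0 0 40" --pt "0 0 0 0 0 0 40" --pt "0 0 0 0 0 0 40" --pt "0 0 0 0 0 0 40" --pt "0 0 0 0 0 0 40" --force 30

```text
time_s: 4.95
eef_pos: [0.4495, 0.3585, 0.0354]
tool_rot: [-1.571, -0.001, 1.571]
ft_force: [-3.6, 0.3, 6.2]
width: 0.733
```

jog_arm --pt "0 -0.02 0 0 0 0 40" --pt "0 -0.04 0 0 0 0 40" --pt "0 -0.045 0 0 0 0 40" --pt "0 -0.045 0 0 0 0 40" --pt "0 0 0 0 0 0 40"

```text
time_s: 5.58
eef_pos: [0.4511, 0.3599, 0.1885]
tool_rot: [-1.577, -0.007, 1.571]
ft_force: [0.2, 0.0, -1.8]
width: 0.733
```

Run:
```python
from h import *
s=cams.camera("scene")[:,:,::-1]; cv2.imwrite("pics/scene2.png",s); crop(s,310,60,410,160,6,"pics/s2c.png")
o=ctrl.get_obs(); print(o)
```

```text
{'time_s': 5.625, 'joint_positions': array([ 9.54460578e-01,  3.28119419e-01, -1.74498558e-01, -4.54071856e-04,
       -1.06501130e+00, -9.54645349e-01]), 'qd': array([ 0.00108281,  0.03874559, -0.05827935, -0.02043249, -0.00189593,
       -0.00081034]), 'joint_efforts': array([ 9.42478044e-03, -3.77031362e+01,  1.94568694e+01,  4.54997197e+00,
        7.99705682e-03,  4.13399830e-03]), 'eef_pos': array([0.44973682, 0.35863381, 0.18564851]), 'tool_rot': array([-1.57230179, -0.00281457,  1.57039431]), 'ft_force': array([-1.40036568,  0.22907515, -2.37544847]), 'moment': array([0.00721446, 0.20005491, 0.01002412]), 'width': 0.7284278574814321}
```

View pics/s2c.png

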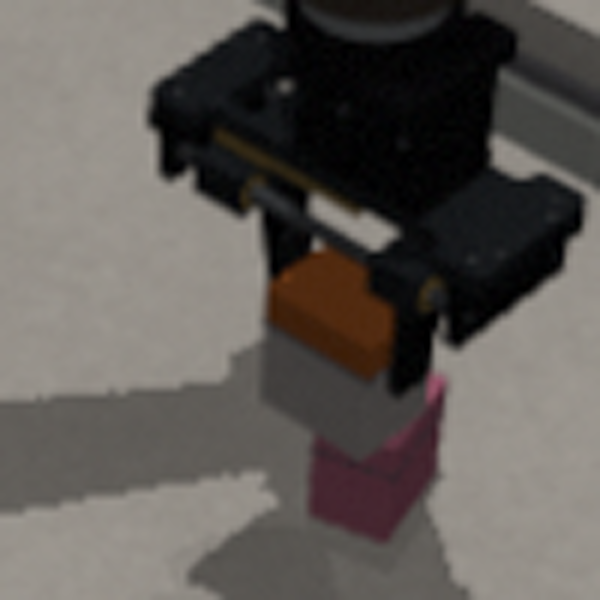

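Run:
```python
from fit import *
o=[("scene",np.array(u),np.array(L)/1000) for u,L in zip(px([(262,404),(365,461),(268,285)],6,310,60),[(-32,-24,0),(32,-24,0),(-32,-24,68)])]
x=fit(o,.151,0,"held",("scene",))
p=np.array([0.4497,.3586]); c=[[a*.032,b*.024] for a,b in((-1,-1),(1,-1))]
print(((proj("scene",[[p[0]+a[0],p[1]+a[1],.151] for a in c]+[[p[0]-.032,p[1]-.024,.219]])-[310,60]+.5)*6-.5).round(1))
```

```text
held ('scene',) [0.4536 0.3635 0.0431] res 0.46
[[247.8 400. ]
 [349.5 464.3]
 [254.7 284.6]]
```

jog_arm --pt "-0.03 0 -0.013 0 0 0 40" --pt "-0.048 0 -0.021 0 0 0 40" --pt "-0.055 0 -0.024 0 0 0 40" --pt "-0.055 0 -0.024 0 0 0 40" --pt "-0.055 0 -0.024 0 0 0 40" --pt "-0.05 0 -0.022 0 0 0 40" --pt "-0.035 0 -0.014 0 0.095 0 40" --pt "0 0 0 0 0.095 0 40" --pt "0 0 0 0 0.095 0 40" --pt "0 0 0 0 0 0 40"

```text
time_s: 6.88
eef_pos: [0.5904, 0.0298, 0.1822]
tool_rot: [-1.567, 0.002, 1.286]
ft_force: [0.7, -0.2, -2.2]
width: 0.735
```

Run:
```python
from h import *
s=cams.camera("scene")[:,:,::-1]; cv2.imwrite("pics/scene3.png",s); crop(s,265,170,365,285,5,"pics/s3c.png")
t=cams.camera("top")[:,:,::-1]; cv2.imwrite("pics/top3.png",t); crop(t,265,190,385,290,6,"pics/t3c.png")
o=ctrl.get_obs(); print(o["eef_pos"],o["tool_rot"],o["time_s"])
```

```text
[0.59077184 0.0301558  0.18306497] [-1.56841405e+00  1.26589549e-03  1.28723813e+00] 6.975
```

View pics/s3c.png

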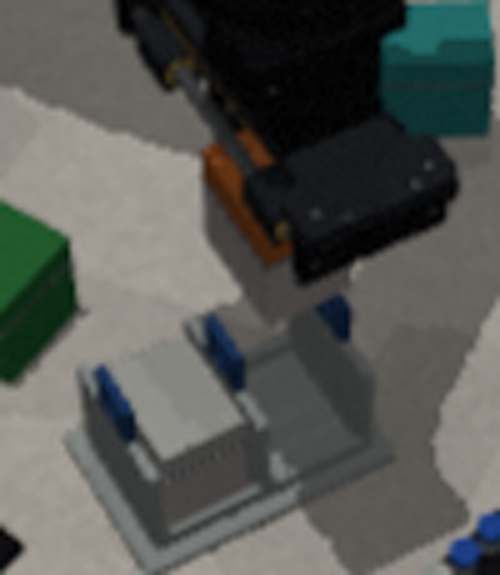

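View pics/t3c.png

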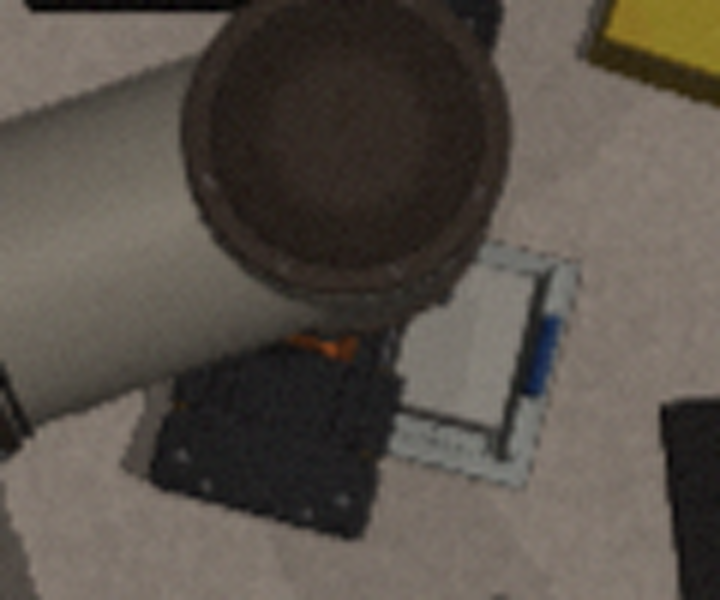

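Run:
```python
from fit import *
o=[("scene",np.array(u),np.array(L)/1000) for u,L in zip(px([(208,221),(272,326),(204,152),(347,288)],5,265,170),[(-32,-24,0),(32,-24,0),(-32,-24,68),(32,24,0)])]
x=fit(o,.149,-.28,"held",("scene",))
# overlay prediction: held box at tcp
s=cv2.imread("pics/scene3.png")
c=cv2.resize(s[170:285,265:365],None,fx=6,fy=5.2173913*0+6,interpolation=cv2.INTER_CUBIC)
def draw(p,yaw,hx,hy,z0,z1,col):
    C,S=np.cos(yaw),np.sin(yaw); P=[]
    for z in(z0,z1):
        for a,b in((-1,-1),(1,-1),(1,1),(-1,1)): P.append([p[0]+C*a*hx-S*b*hy,p[1]+S*a*hx+C*b*hy,z])
    q=[tuple(int(round(v)) for v in k) for k in (proj("scene",P)-[265,170]+.5)*6-.5]
    for i in range(4):
        cv2.line(c,q[i],q[(i+1)%4],col,1);cv2.line(c,q[4+i],q[4+(i+1)%4],col,1);cv2.line(c,q[i],q[i+4],col,1)
draw((.5908,.0302),-.2836,.032,.024,.149,.217,(0,255,0))
r=(.5853,.0006,-.287)
draw(r,r[2],.05,.075,0,.008,(0,0,255))
C,S=np.cos(r[2]),np.sin(r[2])
for y in(-.062,0,.062):
    draw((r[0]-S*y,r[1]+C*y),r[2],.016,.003,.076,.104,(0,255,255)); draw((r[0]-S*y,r[1]+C*y),r[2],.04,.003,.008,.076,(255,0,255))
cv2.imwrite("pics/ov3.png",c[:600])
cv2.imwrite("pics/ov3.png",cv2.resize(c,(600,690))[90:])
```

```text
held ('scene',) [ 0.5947  0.0313 -0.3055] res 2.41
```

View pics/ov3.png

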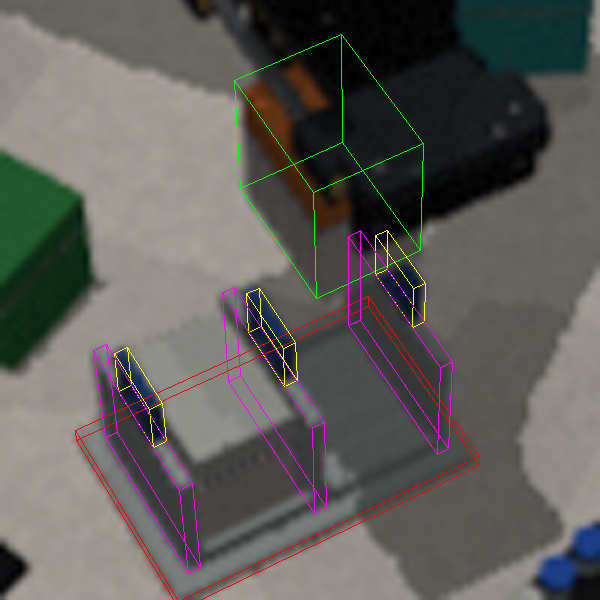

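```bash
cat > ears.py <<'E'
from h import *
from scipy.optimize import least_squares
from scipy import ndimage
def blobs(im,x0,y0,x1,y1):
    a=im[y0:y1,x0:x1].astype(float); w=np.clip(a[:,:,0]-a[:,:,2]-15,0,None)  # BGR: blue minus red
    lab,n=ndimage.label(w>20); out=[]
    for i in range(1,n+1):
        m=ndimage.binary_dilation(lab==i,iterations=2)
        if (lab==i).sum()<8: continue
        yy,xx=np.nonzero(m); ww=w[m]; out.append((ww.sum(),(xx*ww).sum()/ww.sum()+x0,(yy*ww).sum()/ww.sum()+y0))
    return out
def hullc(n,r,y):
    C,S=np.cos(r[2]),np.sin(r[2]); P=[]
    for z in(.076,.104):
        for a in(-.016,.016):
            for b in(-.003,.003): P.append([r[0]+C*a-S*(y+b),r[1]+S*a+C*(y+b),z])
    h=cv2.convexHull(proj(n,P).astype(np.float32)*64)  # scaled for precision
    M=cv2.moments(h); return np.array([M["m10"]/M["m00"],M["m01"]/M["m00"]])/64, M["m00"]/4096
E
python3 - <<'E'
from ears import *
t=cv2.imread("pics/top0.png"); s=cv2.imread("pics/scene0.png")
for n,im,bb in(("top",t,(290,215,375,280)),("scene",s,(270,215,350,285))):
    b=blobs(im,*bb); print(n,np.round(b,2).tolist())
    b=[x for x in b]
    b=sorted(b,key=lambda q:-q[1] if n=="top" else q[1])[:3]
    f=lambda r: np.concatenate([hullc(n,r,y)[0]-np.array(q[1:]) for y,q in zip((-.062,0,.062),b)])
    r=least_squares(f,[.583,.001,-.28],x_scale=[.01,.01,.01],diff_step=1e-4); print(r.x.round(4),f(r.x).round(2), hullc(n,r.x,0)[1])
E
```

```text
top [[746.0, 304.79, 235.42], [722.0, 330.0, 242.06], [752.0, 355.08, 248.9]]
[ 0.5803  0.0011 -0.2815] [-0.18 -0.08 -0.07  0.06  0.18  0.02] 38.60701439063996
scene [[1141.0, 330.76, 228.62], [1193.0, 309.32, 238.45], [1275.0, 287.29, 248.84]]
[ 0.5796  0.0043 -0.2803] [ 0.23 -0.19  0.01  0.09 -0.24  0.12] 74.34548688982613
```

Run:
```python
from h import *
s=cv2.imread("pics/scene3.png"); c=cv2.resize(s[190:245,295:345],None,fx=12,fy=12,interpolation=cv2.INTER_CUBIC)
c=cv2.convertScaleAbs(c,alpha=1.6); cv2.imwrite("pics/z3.png",c[:600])
```

```text
(no output)
```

View pics/z3.png

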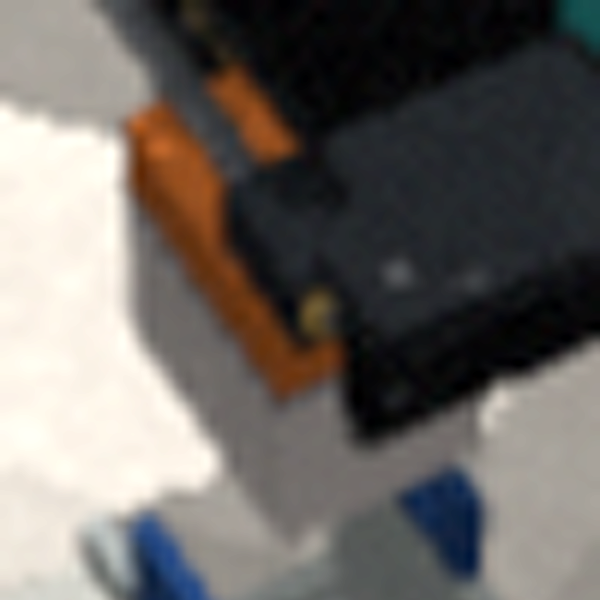

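Run:
```python
from ears import *
from fit import px
pk=np.array(px([(126,122),(134,325),(290,545),(474,455)],12,295,190)); L=np.array([(-32,-24,68),(-32,-24,0),(32,-24,0),(32,24,0)])/1000
def P(p,z0,yaw):
    C,S=np.cos(yaw),np.sin(yaw); return proj("scene",[[p[0]+C*a-S*b,p[1]+S*a+C*b,z+z0] for a,b,z in L])
for z0 in(.148,.150):
  f=lambda p:(P(p,z0,p[2])-pk).ravel(); r=least_squares(f,[.59,.03,-.28]); print("free",r.x.round(4),f(r.x).round(1))
  f=lambda p:(P(p,z0,-.2836)-pk).ravel(); r=least_squares(f,[.59,.03]); print("fix",r.x.round(4),f(r.x).round(1))
f=lambda p:(P(p,p[2],-.2836)-pk).ravel(); r=least_squares(f,[.59,.03,.149],x_scale=.01); print("fixyaw freez",r.x.round(4),f(r.x).round(1))
```

```text
free [ 0.5943  0.0298 -0.288 ] [-0.5 -0.7 -0.2  0.3 -0.6  0.4  1.4 -0. ]
fix [0.5943 0.0298] [-0.6 -0.7 -0.3  0.3 -0.6  0.4  1.4 -0.1]
free [ 0.5954  0.0287 -0.2879] [-0.6 -0.7 -0.2  0.3 -0.6  0.4  1.5 -0. ]
fix [0.5954 0.0288] [-0.6 -0.7 -0.3  0.3 -0.6  0.4  1.5 -0.1]
fixyaw freez [0.5743 0.0492 0.1119] [-0.1  0.2  0.1  0.4 -0.7 -0.2  0.7 -0.4]
```

jog_arm --pt "0.0015 0 0.004 0 0 0 40" --pt "0 0.03 0 0 0 0 40" --pt "0 0.03 0 0 0 0 40" --pt "0 0.01 0 0 0 0 40" --pt "0 0 0 0 0 0 40"

```text
time_s: 7.6
eef_pos: [0.588, 0.0329, 0.1144]
tool_rot: [-1.57, 0.001, 1.287]
ft_force: [-0.2, -0.3, -1.4]
width: 0.732
```

Run:
```python
from h import *
s=cams.camera("scene")[:,:,::-1]; cv2.imwrite("pics/scene4.png",s); c=cv2.resize(s[205:280,280:355],None,fx=8,fy=8,interpolation=cv2.INTER_CUBIC)
c=cv2.convertScaleAbs(c,alpha=1.5); cv2.imwrite("pics/z4.png",c)
t=cams.camera("top")[:,:,::-1]; crop(t,265,190,385,290,6,"pics/t4c.png")
o=ctrl.get_obs(); print(o["eef_pos"],o["tool_rot"],o["time_s"])
```

```text
[0.58899688 0.03306022 0.11580895] [-1.57296054e+00 -9.21877313e-04  1.28645172e+00] 7.7
```

View pics/z4.png

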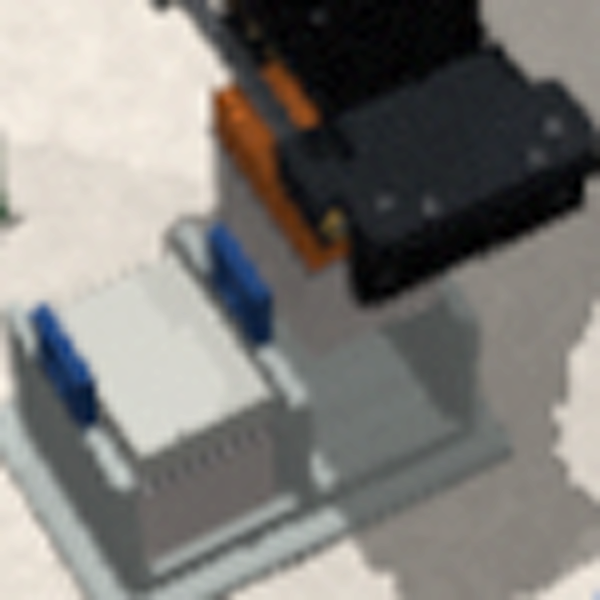

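Run:
```python
from h import *
s=cv2.imread("pics/scene4.png"); c=cv2.resize(s[228:268,302:347],None,fx=15,fy=15,interpolation=cv2.INTER_CUBIC)
c=cv2.convertScaleAbs(c,alpha=1.9,beta=-20)
# overlay predicted scene-apparent rack divider tops & box
def draw(p,yaw,hx,hy,z0,z1,col):
    C,S=np.cos(yaw),np.sin(yaw); P=[]
    for z in(z0,z1):
        for a,b in((-1,-1),(1,-1),(1,1),(-1,1)): P.append([p[0]+C*a*hx-S*b*hy,p[1]+S*a*hx+C*b*hy,z])
    q=[tuple(int(round(v)) for v in k) for k in (proj("scene",P)-[302,228]+.5)*15-.5]
    for i in range(4):
        cv2.line(c,q[i],q[(i+1)%4],col,1);cv2.line(c,q[4+i],q[4+(i+1)%4],col,1);cv2.line(c,q[i],q[i+4],col,1)
r=(.5796,.0043,-.281); C,S=np.cos(r[2]),np.sin(r[2])
for y in(0,.062): draw((r[0]-S*y,r[1]+C*y),r[2],.04,.003,.008,.076,(255,0,255)); draw((r[0]-S*y,r[1]+C*y),r[2],.016,.003,.076,.104,(0,200,255))
draw((.588,.033),-.2838,.032,.024,.081,.149,(0,255,0))
cv2.imwrite("pics/z4b.png",c)
```

```text
(no output)
```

View pics/z4b.png

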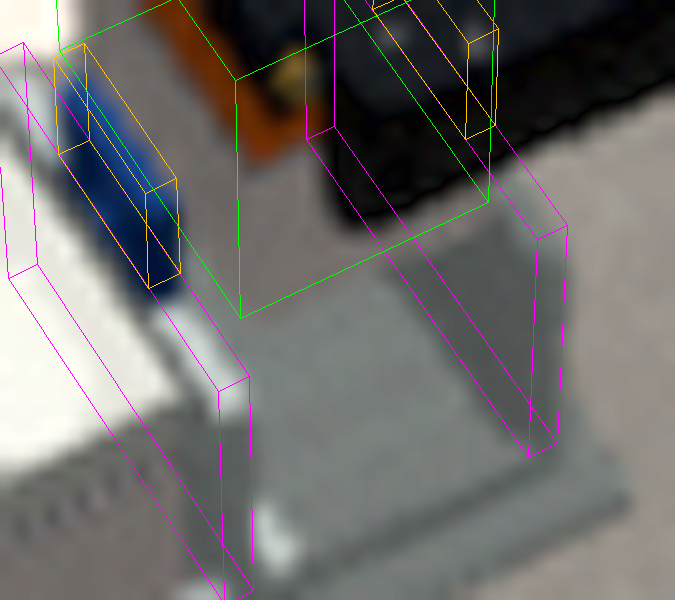

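View pics/t4c.png

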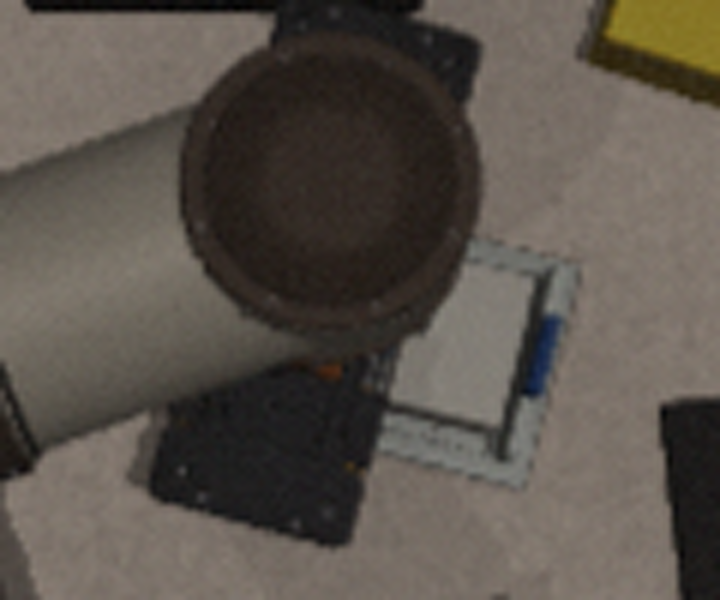

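jog_arm --pt "0.0007 0.01 0 0 0 0 40" --pt "0 0.01 0 0 0 0 40" --pt "0 0 0 0 0 0 40"

```text
time_s: 8.07
eef_pos: [0.5874, 0.0332, 0.0933]
tool_rot: [-1.569, 0.001, 1.286]
ft_force: [0.1, -0.7, -1.1]
width: 0.731
```

jog_arm --pt "0 0.016 0 0 0 0 40" --pt "0 0.016 0 0 0 0 40" --pt "0 0.01 0 0 0 0 40" --pt "0 0 0 0 0 0 40"

```text
time_s: 8.57
eef_pos: [0.5875, 0.0332, 0.0512]
tool_rot: [-1.569, 0.002, 1.286]
ft_force: [0.8, 0.6, -1.4]
width: 0.73
```

Insertion is free of contact so far: the lateral force reading is under 1 N. About 9 mm remain, which I'll cover before releasing.

jog_arm --pt "0 0.005 0 0 0 0 40" --pt "0 0.003 0 0 0 0 40" --pt "0 0 0 0 0 0 40"

```text
time_s: 8.95
eef_pos: [0.5882, 0.0335, 0.0445]
tool_rot: [-1.571, 0.0, 1.286]
ft_force: [-0.0, 0.4, -1.5]
width: 0.732
```

jog_arm --pt "0 0.0015 0 0 0 0 40" --pt "0 0 0 0 0 0 40"

```text
time_s: 9.2
eef_pos: [0.5886, 0.0335, 0.0435]
tool_rot: [-1.572, -0.0, 1.286]
ft_force: [0.9, -0.3, 0.2]
width: 0.73
```

jog_arm --pt "0 0 0 0 0 0 100" --pt "0 0 0 0 0 0 100" --pt "0 0 0 0 0 0 100" --pt "0 0 0 0 0 0 100"

```text
time_s: 9.7
eef_pos: [0.5883, 0.0335, 0.0431]
tool_rot: [-1.571, -0.0, 1.286]
ft_force: [0.0, 0.3, 0.1]
width: 0.989
```

jog_arm --pt "0 -0.03 0 0 0 0 100" --pt "0 -0.04 0 0 0 0 100" --pt "0 -0.05 0 0 0 0 100" --pt "0 -0.03 0 0 0 0 100" --pt "-0.05 0 0 0 0 0 100" --pt "-0.06 0 0 0 0 0 100" --pt "-0.06 0 0 0 0 0 100" --pt "-0.06 0 0 0 0 0 100" --pt "-0.05 0 0 0 0 0 100" --pt "0 0 0 0 0 0 100"

```text
time_s: 10.95
eef_pos: [0.5082, -0.238, 0.1929]
tool_rot: [-1.57, 0.0, 1.281]
ft_force: [-1.7, 0.2, 0.4]
width: 1.001
```

Run:
```python
from h import *
s=cams.camera("scene")[:,:,::-1]; cv2.imwrite("pics/scene5.png",s); crop(s,265,210,365,285,8,"pics/s5.png")
t=cams.camera("top")[:,:,::-1]; cv2.imwrite("pics/top5.png",t); crop(t,285,210,385,285,8,"pics/t5.png")
cv2.imwrite("pics/t5f.png",t)
o=ctrl.get_obs(); print(o["eef_pos"],o["tool_rot"],o["time_s"])
```

```text
[ 0.50929554 -0.23552364  0.19296002] [-1.57068918e+00 -2.46413497e-04  1.28454060e+00] 11.05
```

View pics/s5.png

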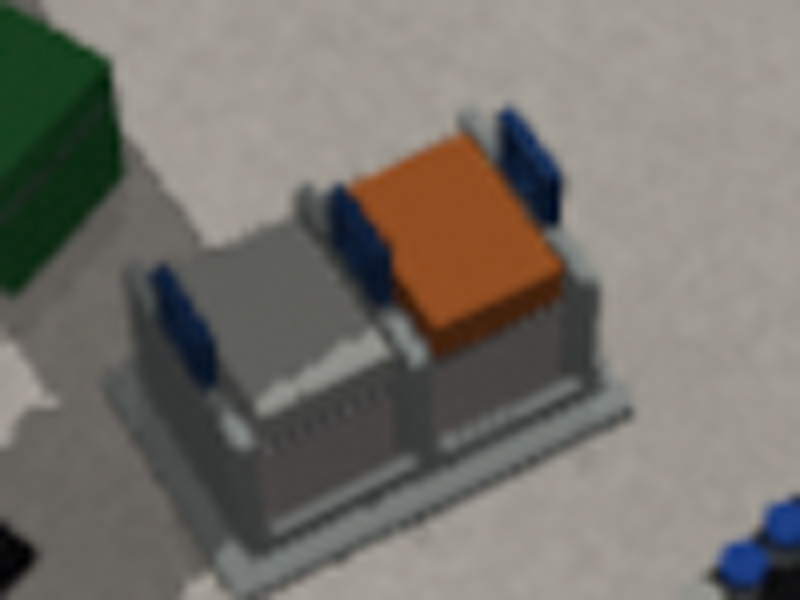

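View pics/t5f.png

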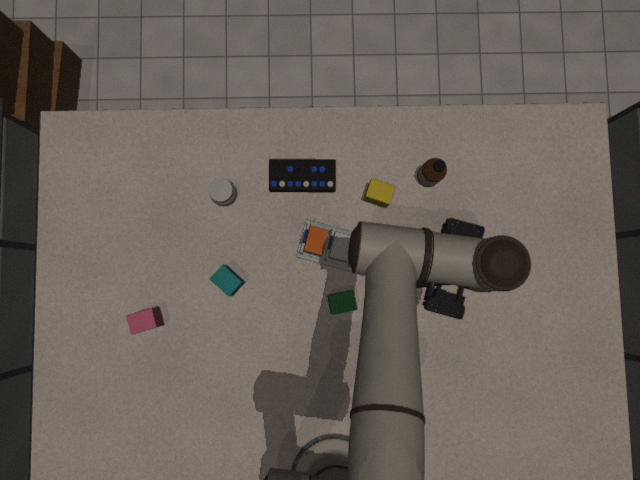

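View pics/t5.png

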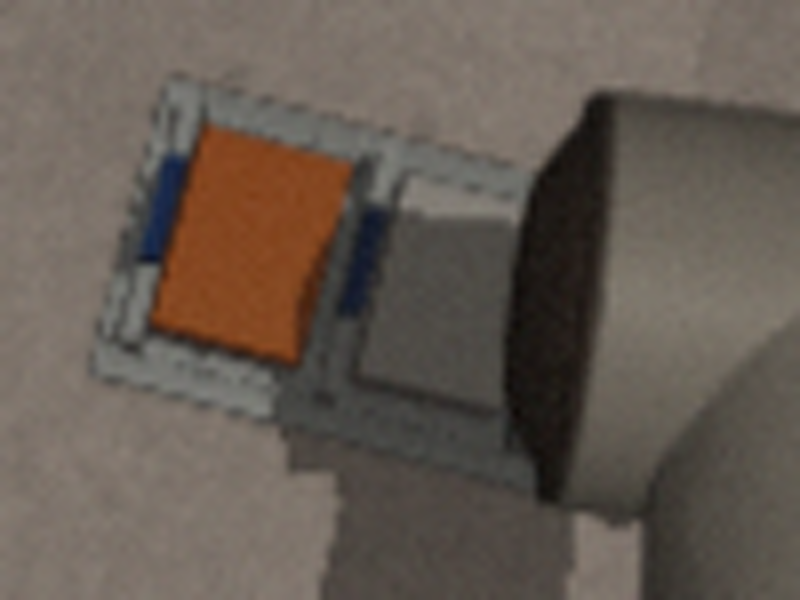

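The box stands in the bay. In the scene view the orange lid at (325,240) sits level between its dividers, and the top view agrees at (316,240). Since the jaws centred the box at a known TCP, I can use it to tie the rack to the robot frame.

Run:
```python
from ears import *
from fit import px
def orange(im,bb):
    x0,y0,x1,y1=bb; a=im[y0:y1,x0:x1].astype(float); w=np.clip(a[:,:,2]-a[:,:,0]-25,0,None)
    # soft membership: normalise by plateau
    w=np.clip(w/np.percentile(w[w>20],60),0,1); yy,xx=np.mgrid[y0:y1,x0:x1]; return (xx*w).sum()/w.sum(),(yy*w).sum()/w.sum(),w.sum()
def rect(n,p,yaw,z):
    C,S=np.cos(yaw),np.sin(yaw); return proj(n,[[p[0]+C*a*.032-S*b*.024,p[1]+S*a*.032+C*b*.024,z] for a,b in((-1,-1),(1,-1),(1,1),(-1,1))])
t=cv2.imread("pics/top5.png"); s=cv2.imread("pics/scene5.png")
# top: corner picks
for n,pk,L in(("top",px([(205,122),(354,163),(299,363),(150,326)],8,285,210),[(32,24),(32,-24),(-32,-24),(-32,24)]),
            ("scene",px([(466,134),(564,265),(437,328),(350,188)],8,265,210),[(-32,24),(32,24),(32,-24),(-32,-24)]),
            ("top",px([(410,178),(558,207),(503,410),(355,380)],8,285,210),[(32,24),(32,-24),(-32,-24),(-32,24)])):
    L=np.array(L)/1000; pk=np.array(pk)
    def f(r):
        C,S=np.cos(r[2]),np.sin(r[2]); return (proj(n,[[r[0]+C*a-S*b,r[1]+S*a+C*b,.076] for a,b in L])-pk).ravel()
    r=least_squares(f,[.588,.03,-.28]); print(n,"box apparent",r.x.round(4),f(r.x).round(2))
b=sorted(blobs(s,270,215,350,285),key=lambda q:q[1]); print(np.round(b,2).tolist())
f=lambda r: np.concatenate([hullc("scene",r,y)[0]-np.array(q[1:]) for y,q in zip((-.062,0,.062),b)])
r=least_squares(f,[.583,.001,-.28],diff_step=1e-4); print(r.x.round(4),f(r.x).round(2))
```

```text
top box apparent [ 0.5875  0.034  -0.2817] [-0.24 -0.04  0.18 -0.06  0.28  0.3  -0.22 -0.2 ]
scene box apparent [ 0.5931  0.0338 -0.2838] [ 0.49 -0.68  0.62  0.42  0.04  0.28 -1.15 -0.1 ]
top box apparent [ 0.571  -0.0278 -0.2636] [-0.64 -0.67  0.    0.47  0.68  0.62 -0.05 -0.42]
[[847.0, 287.32, 249.09], [689.0, 309.09, 238.49], [1436.0, 330.66, 229.11]]
[ 0.58    0.0036 -0.283 ] [ 0.05 -0.23  0.14  0.31 -0.19 -0.07]
```

Run:
```python
from h import *
from fit import px
t=cv2.imread("pics/top0.png")
c=cv2.resize(t[255:285,380:475],None,fx=8,fy=8,interpolation=cv2.INTER_CUBIC); cv2.imwrite("pics/rodz.png",cv2.convertScaleAbs(c,alpha=1.6))
# shaft centroid per column
g=t.astype(float).sum(2)
cols=np.arange(393,444); ys=[]
for u in cols:
    w=np.clip(g[262:280,u]-130,0,None); ys.append((w*np.arange(262,280)).sum()/w.sum())
k=np.polyfit(cols,ys,1); print(k,np.std(np.array(ys)-np.polyval(k,cols)))
a=t[255:285,430:475].astype(float); w=np.clip(a[:,:,2]-a[:,:,1]-25,0,None); w=w/w.max(); yy,xx=np.mgrid[255:285,430:475]
kc=((xx*w).sum()/w.sum(),(yy*w).sum()/w.sum()); print("knob centroid",kc)
tip,sh=px([(135,231),(494,193)],6,365,235); print(tip,sh)
P=[back("top",(u,np.polyval(k,u)),.047) for u in(tip[0],sh[0],395,440)]
for p in P: print(p.round(4))
d=P[0]-P[1]; print("len",np.linalg.norm(d),"yaw",np.arctan2(d[1],d[0])); print("knob",back("top",kc,.050).round(4))
o=ctrl.get_obs(); print(o["eef_pos"],o["tool_rot"])
```

```text
[-1.11651087e-01  3.16325172e+02] 0.05854083056810843
knob centroid (np.float64(455.1597127222982), np.float64(265.56104651162786))
(387.0833333333333, 273.0833333333333) (446.9166666666667, 266.75)
[ 0.5042 -0.1407  0.047 ]
[ 0.5178 -0.2902  0.047 ]
[ 0.506  -0.1605  0.047 ]
[ 0.5162 -0.2729  0.047 ]
len 0.1500722388322382 yaw 1.6615635751984679
knob [ 0.5195 -0.31    0.05  ]
[ 0.50929554 -0.23552364  0.19296002] [-1.57068918e+00 -2.46413497e-04  1.28454060e+00]
```

View pics/rodz.png

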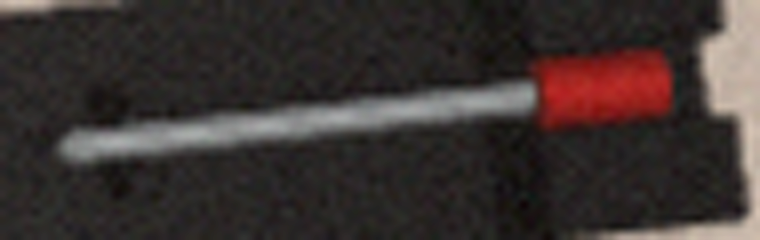

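jog_arm --pt "0 0 0 0 -0.126 0 100" --pt "0 0 0 0 -0.126 0 100" --pt "0 0 0 0 -0.125 0 100" --pt "-0.031 0.01 -0.0047 0 0 0 100" --pt "0 0.045 0 0 0 0 100" --pt "0 0.045 0 0 0 0 100" --pt "0 0 0 0 0 0 100" --pt "0 0 0 0 0 0 100"

```text
time_s: 12.05
eef_pos: [0.5188, -0.2653, 0.0947]
tool_rot: [-1.573, 0.002, 1.665]
ft_force: [0.4, -0.1, 0.6]
width: 1.001
```

Run:
```python
from h import *
s=cams.camera("scene")[:,:,::-1]; cv2.imwrite("pics/scene6.png",s); crop(s,155,215,285,345,5-.5,"pics/s6.png")
o=ctrl.get_obs(); print(o["eef_pos"],o["tool_rot"],o["time_s"])
```

```text
[ 0.51906398 -0.26552632  0.09533481] [-1.57460333  0.00187678  1.66465593] 12.1
```

View pics/s6.png

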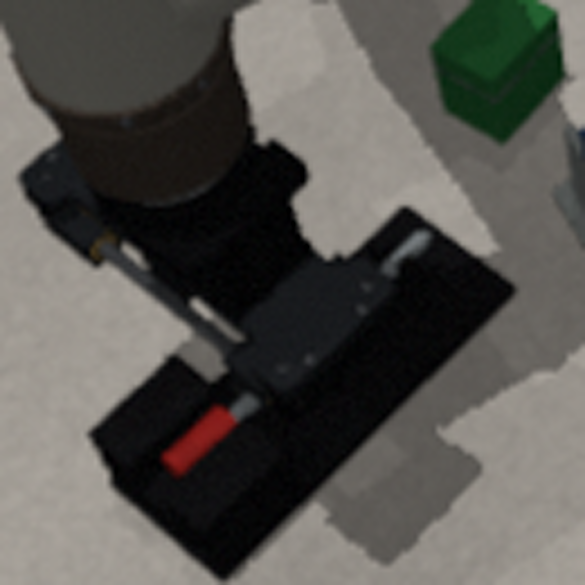

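jog_arm --pt "-0.001 0.03 0.002 0 0 0 100" --pt "0 0.025 0 0 0 0 100" --pt "0 0.014 0 0 0 0 100" --pt "0 0 0 0 0 0 100" --pt "0 0 0 0 0 0 100"

```text
time_s: 12.72
eef_pos: [0.5163, -0.2671, 0.0255]
tool_rot: [-1.573, 0.001, 1.663]
ft_force: [0.8, 0.1, 0.9]
width: 0.998
```

jog_arm --pt "0 0 0 0 0 0 5" --pt "0 0 0 0 0 0 5" --pt "0 0 0 0 0 0 5" --pt "0 0 0 0 0 0 5" --pt "0 0 0 0 0 0 5" --pt "0 0 0 0 0 0 5" --pt "0 0 0 0 0 0 5" --force 40

```text
time_s: 13.6
eef_pos: [0.5151, -0.2668, 0.024]
tool_rot: [-1.571, -0.0, 1.663]
ft_force: [0.1, -0.2, -0.5]
width: 0.292
```

jog_arm --pt "0 0 0 0 0 0 2" --pt "0 0 0 0 0 0 2" --pt "0 0 0 0 0 0 2" --pt "0 0 0 0 0 0 2" --pt "0 0 0 0 0 0 2" --force 40

```text
time_s: 14.22
eef_pos: [0.5154, -0.2669, 0.024]
tool_rot: [-1.571, 0.0, 1.663]
ft_force: [0.8, -1.2, -2.0]
width: 0.093
```

jog_arm --pt "0 0 0 0 0 0 2" --pt "0 0 0 0 0 0 2" --force 40

```text
time_s: 14.48
eef_pos: [0.5153, -0.2669, 0.024]
tool_rot: [-1.571, 0.0, 1.663]
ft_force: [2.0, 0.5, -1.8]
width: 0.094
```

jog_arm --pt "0 -0.01 0 0 0 0 2" --pt "0 -0.02 0 0 0 0 2" --pt "0 -0.03 0 0 0 0 2" --pt "0 -0.03 0 0 0 0 2" --pt "0 0 0 0 0 0 2"

```text
time_s: 15.1
eef_pos: [0.5162, -0.2673, 0.1171]
tool_rot: [-1.575, 0.002, 1.663]
ft_force: [0.3, 0.8, -0.9]
width: 0.099
```

Run:
```python
from h import *
s=cams.camera("scene")[:,:,::-1]; cv2.imwrite("pics/scene7.png",s); crop(s,155,195,285,325,4.5,"pics/s7.png")
t=cams.camera("top")[:,:,::-1]; cv2.imwrite("pics/top7.png",t); crop(t,365,210,500,300,5.5,"pics/t7.png")
o=ctrl.get_obs(); print(o["eef_pos"],o["tool_rot"],o["time_s"],o["ft_force"],o["moment"])
```

```text
[ 0.51418215 -0.26652125  0.1138589 ] [-1.56968271e+00 -9.40852551e-04  1.66224819e+00] 15.2 [-0.0697847   0.02737502 -2.03334463] [0.0241324  0.1686352  0.06901535]
```

View pics/s7.png

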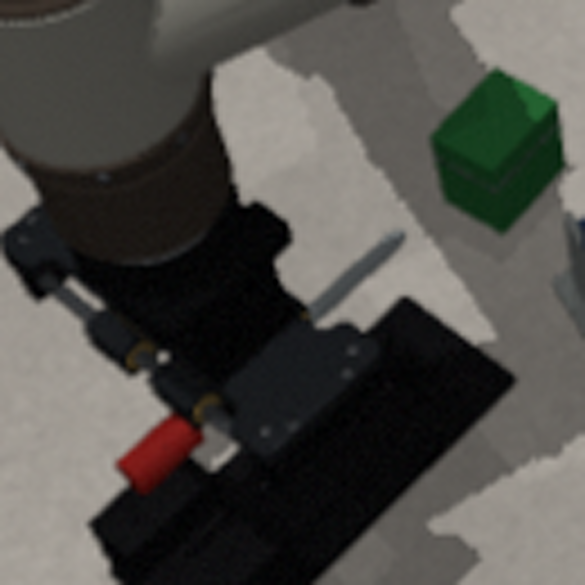

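View pics/t7.png

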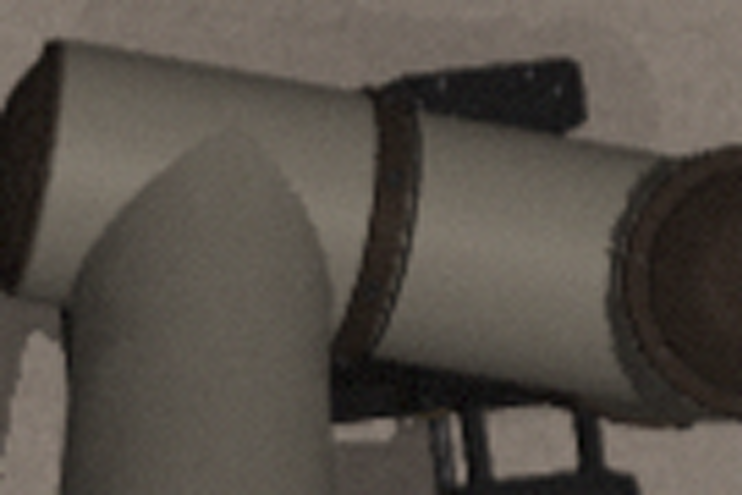

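Run:
```python
from ears import *
from fit import px
s=cv2.imread("pics/scene7.png")
# shaft visible part centre line, knob axis : zoom
a=cv2.resize(s[240:305,175:250],None,fx=8,fy=8,interpolation=cv2.INTER_CUBIC); cv2.imwrite("pics/z7.png",cv2.convertScaleAbs(a,alpha=1.5))
p=np.array([.5148,-.2668]); yaw=1.6625; d=np.array([np.cos(yaw),np.sin(yaw)])
for z in(.134,.137):
  for pit in(0,-.05):
    P=[[*(p+d*x),z+x*pit] for x in(-.064,-.024,.126)]
    print(z,pit,((proj("scene",P)-[175,240]+.5)*8-.5).round(0).tolist())
```

```text
0.134 0 [[63.0, 489.0], [172.0, 390.0], [548.0, 47.0]]
0.134 -0.05 [[60.0, 483.0], [171.0, 388.0], [551.0, 59.0]]
0.137 0 [[60.0, 484.0], [169.0, 385.0], [547.0, 42.0]]
0.137 -0.05 [[57.0, 478.0], [168.0, 383.0], [550.0, 54.0]]
```

View pics/z7.png

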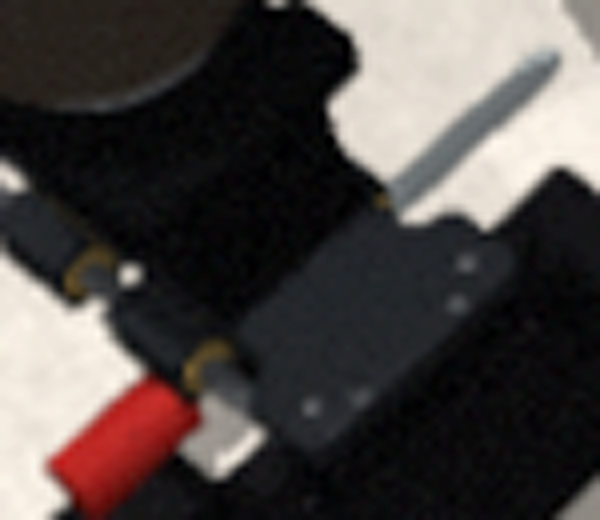

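```bash
cat > ov.py <<'E'
from h import *
def boxpts(p,yaw,hx,hy,z0,z1):
    C,S=np.cos(yaw),np.sin(yaw)
    return [[p[0]+C*a*hx-S*b*hy,p[1]+S*a*hx+C*b*hy,z] for z in(z0,z1) for a,b in((-1,-1),(1,-1),(1,1),(-1,1))]
def overlay(n,im,r,off,x0,y0,x1,y1,s,fn,box=None):
    c=cv2.convertScaleAbs(cv2.resize(im[y0:y1,x0:x1],None,fx=s,fy=s,interpolation=cv2.INTER_CUBIC),alpha=1.4)
    def dr(P,col):
        q=[tuple(int(round(v)) for v in k) for k in (proj(n,P)+off-[x0,y0]+.5)*s-.5]
        for i in range(4):
            cv2.line(c,q[i],q[(i+1)%4],col,1);cv2.line(c,q[4+i],q[4+(i+1)%4],col,1);cv2.line(c,q[i],q[i+4],col,1)
    C,S=np.cos(r[2]),np.sin(r[2])
    dr(boxpts(r,r[2],.05,.075,0,.008),(0,0,255))
    for y in(-.062,0,.062):
        p=(r[0]-S*y,r[1]+C*y); dr(boxpts(p,r[2],.016,.003,.076,.104),(0,255,255)); dr(boxpts(p,r[2],.04,.003,.008,.076),(255,0,255))
    if box: dr(boxpts(box,r[2],.032,.024,.008,.076),(0,255,0))
    cv2.imwrite(fn,c)
E
python3 - <<'E'
from ov import *
overlay("scene",cv2.imread("pics/scene5.png"),(.581,.0006,-.2815),np.array([1.1,1.3]),270,213,350,288,8,"pics/ovs.png",(.5884,.0335))
overlay("top",cv2.imread("pics/top5.png"),(.581,.0006,-.2815),np.array([0.2,.4]),290,213,370,283,8,"pics/ovt.png",(.5884,.0335))
E
```

```text
(no output)
```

View pics/ovs.png

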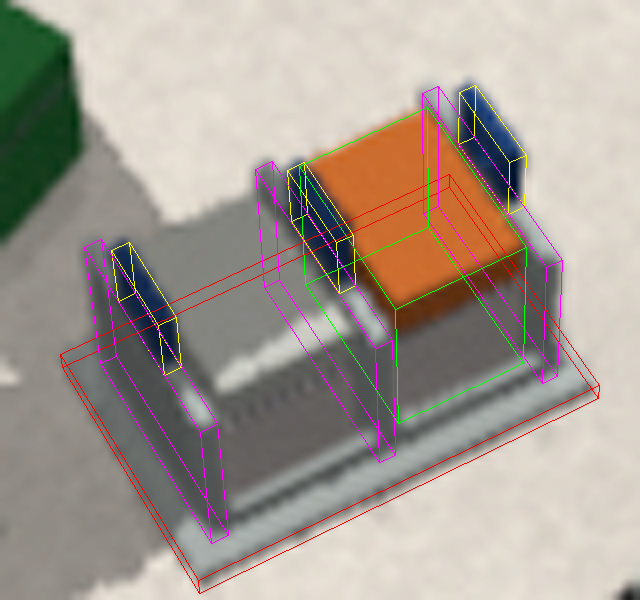

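View pics/ovt.png

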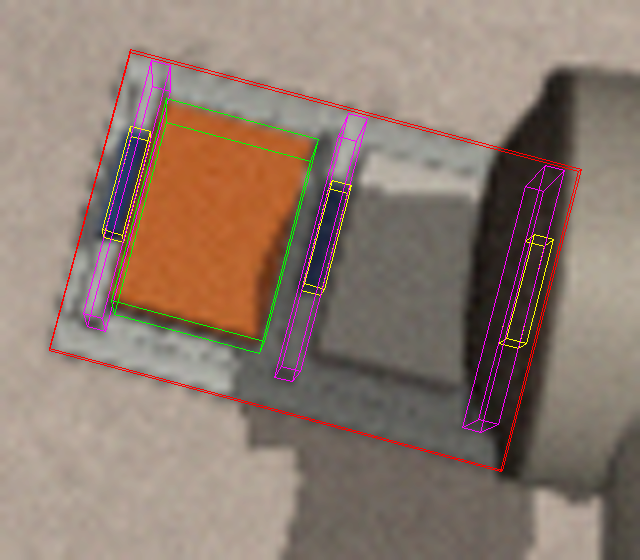

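jog_arm --pt "0 0 0 0 0.124 0 2" --pt "0 0 0 0 0.124 0 2" --pt "0 0 0 0 0.125 0 2" --pt "0.03 0 0.005 0 0 0 2" --pt "0.034 0 0.0057 0 0 0 2" --pt "0 0 0 0 0 0 2" --pt "0 0 0 0 0 0 2" --pt "0 0 0 0 0 0 2" --pt "0 0 0 0 0 0 2"

```text
time_s: 16.32
eef_pos: [0.5224, -0.203, 0.1138]
tool_rot: [-1.57, 0.0, 1.289]
ft_force: [0.5, -0.2, -1.9]
width: 0.096
```

Run:
```python
from h import *
for i in range(4):
    s=cams.camera("scene"); o=ctrl.get_obs(); print(o["eef_pos"].round(4),o["tool_rot"].round(4),o["time_s"])
```

```text
[ 0.5224 -0.203   0.1139] [-1.5705e+00  1.0000e-04  1.2888e+00] 16.375
[ 0.5225 -0.2029  0.114 ] [-1.5706  0.      1.289 ] 16.425
[ 0.5225 -0.2028  0.114 ] [-1.5707  0.      1.2891] 16.475
[ 0.5225 -0.2027  0.114 ] [-1.5707  0.      1.2893] 16.525
```

jog_arm --pt "0 0.02 0 0 0 0 2" --pt "0 0.02 0 0 0 0 2" --pt "0 0.005 0 0 0 0 2" --pt "0 0 0 0 0 0 2" --pt "0 0 0 0 0 0 2" --pt "0 0 0 0 0 0 2"

```text
time_s: 17.27
eef_pos: [0.5231, -0.2024, 0.0698]
tool_rot: [-1.572, -0.0, 1.29]
ft_force: [0.5, 0.1, -1.2]
width: 0.098
```

Run:
```python
from ov import *
s=cams.camera("scene")[:,:,::-1]; cv2.imwrite("pics/scene8.png",s); t=cams.camera("top")[:,:,::-1]; cv2.imwrite("pics/top8.png",t)
crop(s,220,205,345,295,6,"pics/s8.png"); crop(t,290,210,420,300,6,"pics/t8.png")
o=ctrl.get_obs(); print(o["eef_pos"].round(4),o["tool_rot"].round(4),o["time_s"])
```

```text
[ 0.5229 -0.2025  0.0696] [-1.5718e+00 -2.0000e-04  1.2898e+00] 17.375
```

View pics/s8.png

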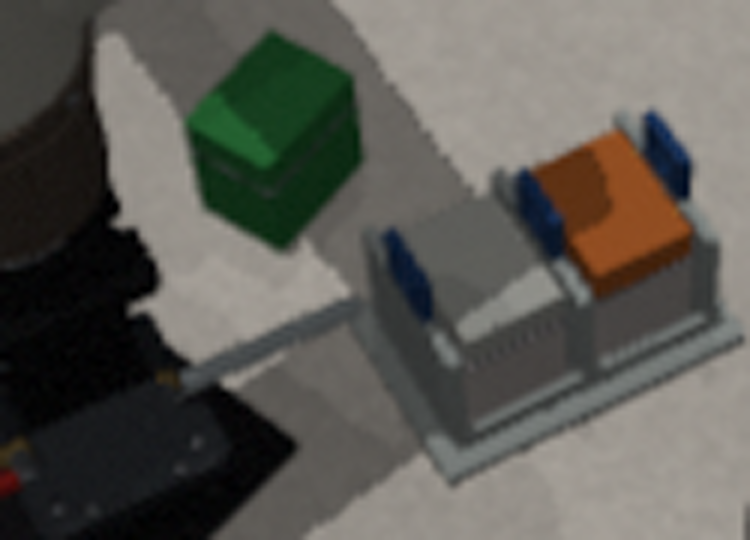

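View pics/t8.png

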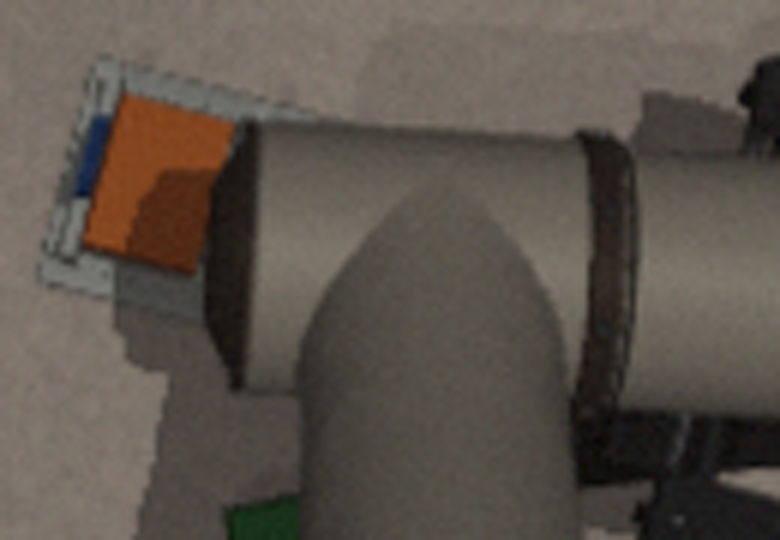

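Run:
```python
from ears import *
s=cv2.imread("pics/scene8.png")
c=cv2.resize(s[230:275,245:300],None,fx=12,fy=12,interpolation=cv2.INTER_CUBIC); c=cv2.convertScaleAbs(c,alpha=1.7)
r=(.581,.0006,-.2815); C,S=np.cos(r[2]),np.sin(r[2]); off=np.array([1.1,1.3])
def W(x,y,z): return [r[0]+C*x-S*y,r[1]+S*x+C*y,z]
def q(P): return [tuple(int(round(v)) for v in k) for k in (proj("scene",P)+off-[245,230]+.5)*12-.5]
for y in(-.065,-.059):
    th=np.linspace(0,2*np.pi,40); pts=q([W(.007*np.cos(a),y,.09+.007*np.sin(a)) for a in th]); cv2.polylines(c,[np.array(pts)],True,(0,255,255),1)
    pts=q([W(a,y,b) for a,b in((-.016,.076),(.016,.076),(.016,.104),(-.016,.104))]); cv2.polylines(c,[np.array(pts)],True,(0,0,255),1)
for dx,dz in((-.005,0),(.005,0),(0,.005),(0,-.005)): cv2.line(c,*q([W(dx,-.2,.09+dz),W(dx,-.085,.09+dz)]),(0,255,0),1)
cv2.imwrite("pics/z8.png",c)
print(q([W(0,-.085,.09)]))
```

```text
[(420, 305)]
```

View pics/z8.png

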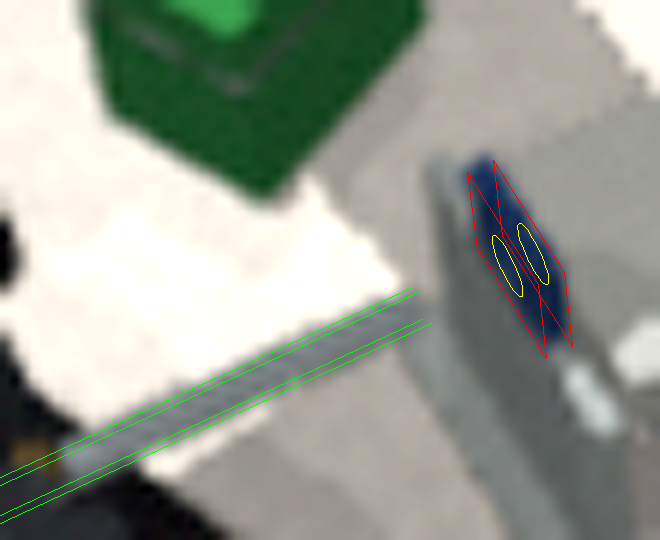

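jog_arm --pt "0.008 0 0.0007 0 0 0 2" --pt "0.008 0 0 0 0 0 2" --pt "0 0 0 0 0 0 2" --pt "0 0 0 0 0 0 2"

```text
time_s: 17.88
eef_pos: [0.5264, -0.1866, 0.069]
tool_rot: [-1.571, 0.0, 1.29]
ft_force: [-0.0, 0.8, -1.4]
width: 0.097
```

Run:
```python
from h import *
s=cams.camera("scene")[:,:,::-1]; cv2.imwrite("pics/scene9.png",s)
c=cv2.resize(s[230:275,245:300],None,fx=12,fy=12,interpolation=cv2.INTER_CUBIC); c=cv2.convertScaleAbs(c,alpha=2); cv2.imwrite("pics/z9.png",c)
o=ctrl.get_obs(); print(o["eef_pos"].round(4),o["tool_rot"].round(4),o["time_s"],o["ft_force"])
```

```text
[ 0.5264 -0.1868  0.069 ] [-1.5707  0.      1.29  ] 17.925 [ 0.46908793 -0.55230447 -0.74805874]
```

View pics/z9.png

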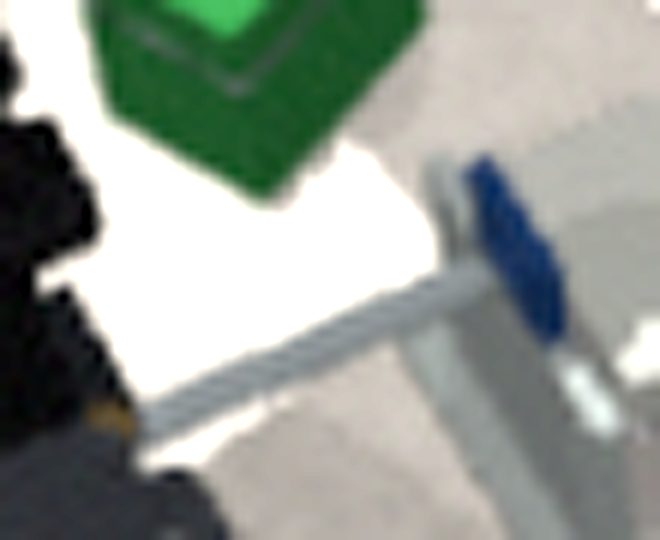

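jog_arm --pt "0.003 0 0 0 0 0 2" --pt "0 0 0 0 0 0 2"

```text
time_s: 18.18
eef_pos: [0.5273, -0.1839, 0.069]
tool_rot: [-1.571, -0.0, 1.29]
ft_force: [-0.4, 0.5, -1.9]
width: 0.097
```

jog_arm --pt "0.002 0 0 0 0 0 2" --pt "0 0 0 0 0 0 2"

```text
time_s: 18.42
eef_pos: [0.5279, -0.1819, 0.0691]
tool_rot: [-1.571, -0.0, 1.29]
ft_force: [-0.7, -0.1, -1.0]
width: 0.096
```

jog_arm --pt "0.002 0 0 0 0 0 2" --pt "0 0 0 0 0 0 2"

```text
time_s: 18.68
eef_pos: [0.5284, -0.18, 0.069]
tool_rot: [-1.571, -0.0, 1.29]
ft_force: [-0.4, -0.3, -1.3]
width: 0.092
```

jog_arm --pt "0.003 0 0 0 0 0 2" --pt "0 0 0 0 0 0 2"

```text
time_s: 18.92
eef_pos: [0.5293, -0.1771, 0.0691]
tool_rot: [-1.571, 0.0, 1.29]
ft_force: [-0.2, -0.4, -0.7]
width: 0.094
```

jog_arm --pt "0.003 0 0 0 0 0 2" --pt "0 0 0 0 0 0 2"

```text
time_s: 19.18
eef_pos: [0.5301, -0.1742, 0.069]
tool_rot: [-1.571, 0.0, 1.29]
ft_force: [0.2, -0.4, -1.6]
width: 0.1
```

jog_arm --pt "0.003 0 0 0 0 0 2" --pt "0 0 0 0 0 0 2"

```text
time_s: 19.42
eef_pos: [0.5309, -0.1713, 0.0691]
tool_rot: [-1.571, 0.0, 1.29]
ft_force: [1.0, -0.5, -1.3]
width: 0.096
```

Run:
```python
from h import *
s=cams.camera("scene")[:,:,::-1]; cv2.imwrite("pics/scene10.png",s)
c=cv2.resize(s[230:275,245:300],None,fx=12,fy=12,interpolation=cv2.INTER_CUBIC); c=cv2.convertScaleAbs(c,alpha=2); cv2.imwrite("pics/z10.png",c)
```

```text
(no output)
```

View pics/z10.png

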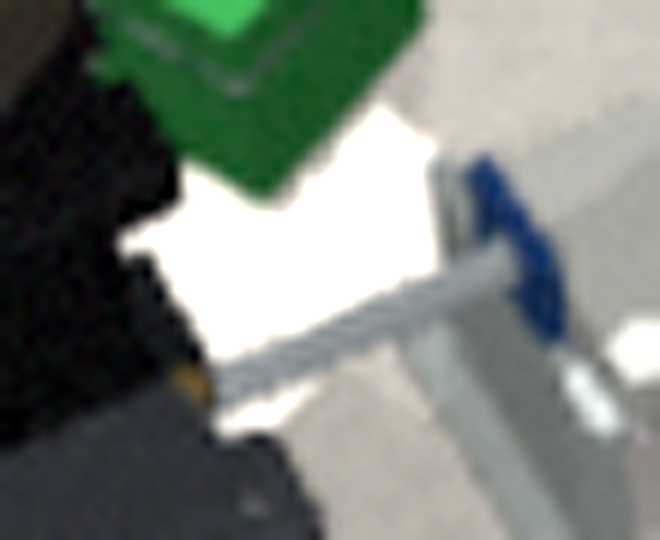

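The rod tip enters the right ear's hole at about (512,258) in the zoomed crop, and the forces stay near zero. I'll continue toward the middle ear.

jog_arm --pt "0.008 0 0 0 0 0 2" --pt "0.01 0 0 0 0 0 2" --pt "0.01 0 0 0 0 0 2" --pt "0.01 0 0 0 0 0 2" --pt "0 0 0 0 0 0 2" --pt "0 0 0 0 0 0 2"

```text
time_s: 20.23
eef_pos: [0.5413, -0.1349, 0.069]
tool_rot: [-1.571, 0.0, 1.29]
ft_force: [-0.3, 0.1, -1.3]
width: 0.092
```

Run:
```python
from h import *
s=cams.camera("scene")[:,:,::-1]; cv2.imwrite("pics/scene11.png",s)
c=cv2.resize(s[215:265,265:325],None,fx=12,fy=12,interpolation=cv2.INTER_CUBIC); c=cv2.convertScaleAbs(c,alpha=2); cv2.imwrite("pics/z11.png",c)
o=ctrl.get_obs(); print(o["eef_pos"].round(4),o["tool_rot"].round(4),o["ft_force"].round(1))
```

```text
[ 0.5413 -0.135   0.069 ] [-1.5706e+00  1.0000e-04  1.2897e+00] [ 0.9  0.6 -1.9]
```

View pics/z11.png

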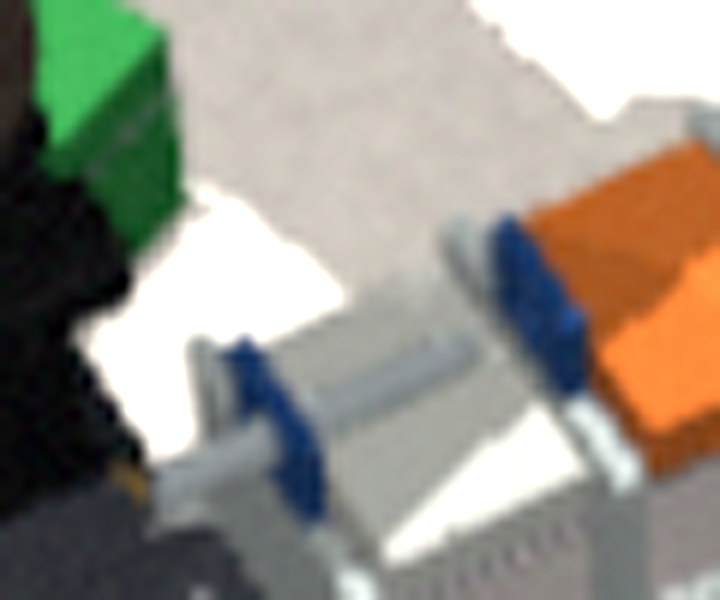

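jog_arm --pt "0.008 0 0 0 0 0 2" --pt "0.003 0 0 0 0 0 2" --pt "0 0 0 0 0 0 2"

```text
time_s: 20.65
eef_pos: [0.5445, -0.1241, 0.0691]
tool_rot: [-1.571, -0.0, 1.29]
ft_force: [-0.5, 0.0, -0.9]
width: 0.095
```

jog_arm --pt "0.003 0 0 0 0 0 2" --pt "0 0 0 0 0 0 2"

```text
time_s: 20.9
eef_pos: [0.5453, -0.1214, 0.0691]
tool_rot: [-1.571, -0.0, 1.29]
ft_force: [-0.0, 0.6, 0.0]
width: 0.096
```

jog_arm --pt "0.003 0 0 0 0 0 2" --pt "0 0 0 0 0 0 2"

```text
time_s: 21.15
eef_pos: [0.5462, -0.1185, 0.0691]
tool_rot: [-1.571, -0.0, 1.29]
ft_force: [-0.7, -0.7, -0.9]
width: 0.095
```

jog_arm --pt "0.003 0 0 0 0 0 2" --pt "0 0 0 0 0 0 2"

```text
time_s: 21.4
eef_pos: [0.547, -0.1155, 0.0691]
tool_rot: [-1.571, -0.0, 1.29]
ft_force: [0.6, -0.6, -0.8]
width: 0.094
```

jog_arm --pt "0.003 0 0 0 0 0 2" --pt "0 0 0 0 0 0 2"

```text
time_s: 21.65
eef_pos: [0.5478, -0.1127, 0.0691]
tool_rot: [-1.571, -0.0, 1.29]
ft_force: [-0.7, -0.1, -1.5]
width: 0.096
```

jog_arm --pt "0.007 0 0 0 0 0 2" --pt "0.009 0 0 0 0 0 2" --pt "0.009 0 0 0 0 0 2" --pt "0.007 0 0 0 0 0 2" --pt "0.004 0 0 0 0 0 2" --pt "0 0 0 0 0 0 2" --pt "0 0 0 0 0 0 2"

```text
time_s: 22.52
eef_pos: [0.5577, -0.0784, 0.069]
tool_rot: [-1.571, 0.0, 1.29]
ft_force: [0.3, -0.2, -1.0]
width: 0.099
```

Run:
```python
from h import *
s=cams.camera("scene")[:,:,::-1]; cv2.imwrite("pics/scene12.png",s)
c=cv2.resize(s[205:275,245:345],None,fx=8,fy=8,interpolation=cv2.INTER_CUBIC); c=cv2.convertScaleAbs(c,alpha=1.7); cv2.imwrite("pics/z12.png",c)
t=cams.camera("top")[:,:,::-1]; crop(t,285,205,405,285,6,"pics/t12.png")
o=ctrl.get_obs(); print(o["eef_pos"].round(4),o["tool_rot"].round(4),o["ft_force"].round(1))
```

```text
[ 0.5576 -0.0785  0.069 ] [-1.5707e+00  1.0000e-04  1.2894e+00] [ 0.6 -0.  -1.3]
```

View pics/z12.png

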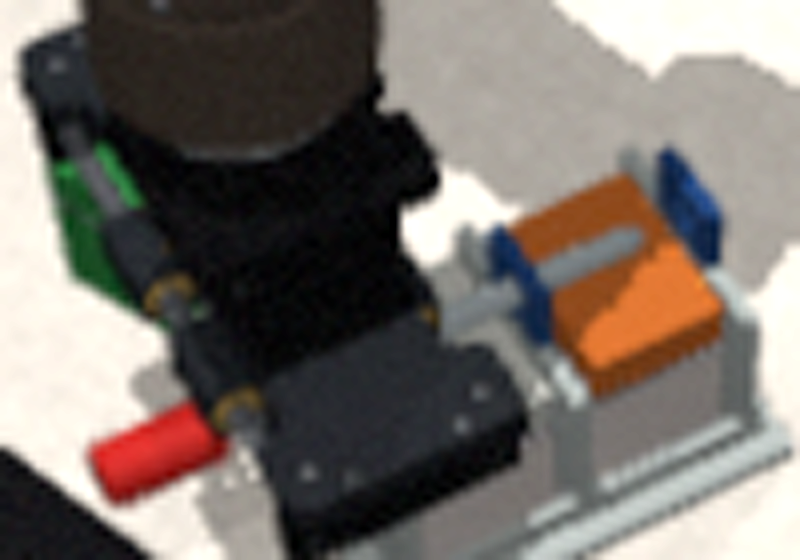

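View pics/t12.png

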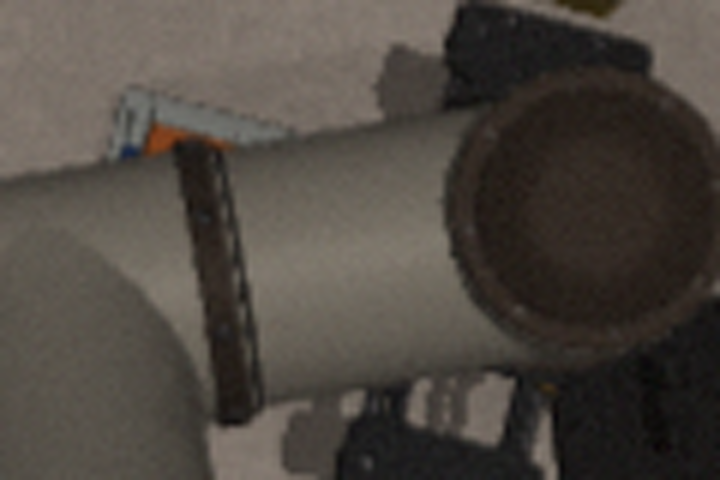

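jog_arm --pt "0 0 0 0 0 0 65" --pt "0 0 0 0 0 0 65" --pt "0 0 0 0 0 0 65" --pt "0 0 0 0 0 0 65" --pt "0 0 0 0 0 0 65" --pt "0 0 0 0 0 0 65" --pt "0 0 0 0 0 0 65"

```text
time_s: 23.5
eef_pos: [0.5577, -0.0783, 0.069]
tool_rot: [-1.571, 0.0, 1.29]
ft_force: [0.6, 0.1, 0.6]
width: 0.643
```

Run:
```python
from h import *
s=cams.camera("scene")[:,:,::-1]; cv2.imwrite("pics/scene13.png",s)
c=cv2.resize(s[205:275,245:345],None,fx=8,fy=8,interpolation=cv2.INTER_CUBIC); c=cv2.convertScaleAbs(c,alpha=1.7); cv2.imwrite("pics/z13.png",c)
o=ctrl.get_obs(); print(o["eef_pos"].round(4),o["tool_rot"].round(4),o["ft_force"].round(1))
```

```text
[ 0.5577 -0.0783  0.0691] [-1.5708  0.      1.2898] [-0.2  0.2  0.7]
```

View pics/z13.png

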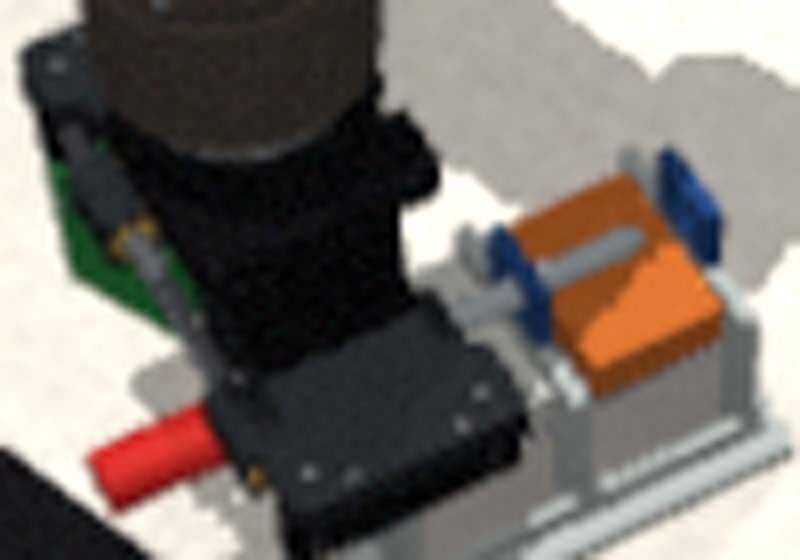

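The rod stays put after release. Its tip is at about (640,238) in the crop, through the first two ears. Now I'll slide the open jaws back over the knob.

jog_arm --pt "-0.008 0 0 0 0 0 65" --pt "-0.012 0 0 0 0 0 65" --pt "-0.012 0 0 0 0 0 65" --pt "-0.009 0 0 0 0 0 65" --pt "-0.004 0 0 0 0 0 65" --pt "0 0 0 0 0 0 65" --pt "0 0 0 0 0 0 65"

```text
time_s: 24.42
eef_pos: [0.5454, -0.1213, 0.0691]
tool_rot: [-1.571, -0.0, 1.29]
ft_force: [0.0, -0.1, 0.6]
width: 0.649
```

jog_arm --pt "0 0 0 0 0 0 10" --pt "0 0 0 0 0 0 10" --pt "0 0 0 0 0 0 10" --pt "0 0 0 0 0 0 10" --pt "0 0 0 0 0 0 10" --pt "0 0 0 0 0 0 10" --pt "0 0 0 0 0 0 10" --force 20

```text
time_s: 25.3
eef_pos: [0.5452, -0.1215, 0.069]
tool_rot: [-1.571, -0.0, 1.29]
ft_force: [0.5, 0.2, 0.2]
width: 0.249
```

Run:
```python
from h import *
s=cams.camera("scene")[:,:,::-1]; cv2.imwrite("pics/scene14.png",s)
c=cv2.resize(s[205:275,245:345],None,fx=8,fy=8,interpolation=cv2.INTER_CUBIC); c=cv2.convertScaleAbs(c,alpha=1.7); cv2.imwrite("pics/z14.png",c)
o=ctrl.get_obs(); print(o["eef_pos"].round(4),o["tool_rot"].round(4),o["ft_force"].round(1))
```

```text
[ 0.5453 -0.1215  0.069 ] [-1.5708 -0.      1.2898] [-0.9  0.3 -0.4]
```

View pics/z14.png

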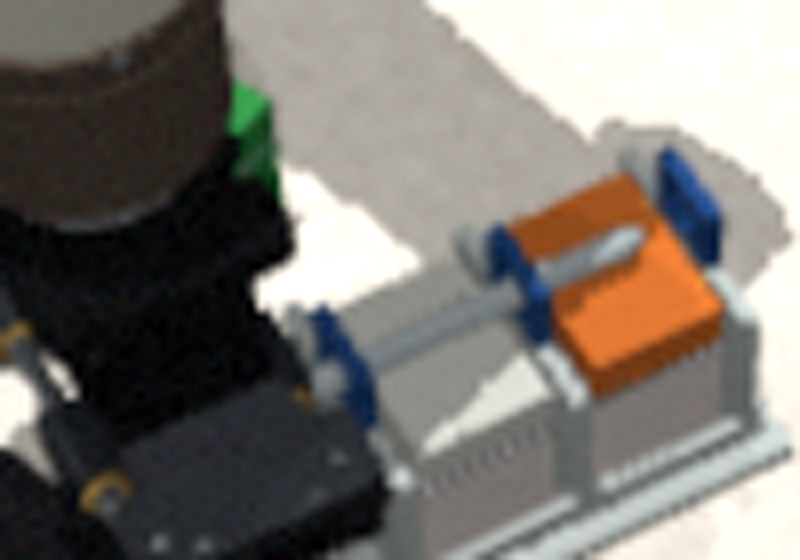

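jog_arm --pt "0 -0.0015 0 0 0 0 10" --pt "0.006 0 0 0 0 0 10" --pt "0.006 0 0 0 0 0 10" --pt "0 0 0 0 0 0 10"

```text
time_s: 25.85
eef_pos: [0.5488, -0.1094, 0.0705]
tool_rot: [-1.571, -0.0, 1.291]
ft_force: [0.3, 1.1, -1.5]
width: 0.247
```

jog_arm --pt "0.003 0 0 0 0 0 10" --pt "0 0 0 0 0 0 10"

```text
time_s: 26.1
eef_pos: [0.5495, -0.1069, 0.0705]
tool_rot: [-1.571, -0.0, 1.29]
ft_force: [1.0, -0.2, -1.2]
width: 0.243
```

jog_arm --pt "0.003 0 0 0 0 0 10" --pt "0 0 0 0 0 0 10"

```text
time_s: 26.35
eef_pos: [0.5503, -0.1041, 0.0706]
tool_rot: [-1.571, -0.0, 1.29]
ft_force: [-0.2, 0.7, -1.7]
width: 0.245
```

jog_arm --pt "0.003 0 0 0 0 0 10" --pt "0 0 0 0 0 0 10"

```text
time_s: 26.6
eef_pos: [0.5512, -0.1012, 0.0706]
tool_rot: [-1.571, -0.0, 1.29]
ft_force: [-0.1, -0.7, -0.7]
width: 0.246
```

jog_arm --pt "0.005 0 0 0 0 0 10" --pt "0.005 0 0 0 0 0 10" --pt "0.004 0 0 0 0 0 10" --pt "0 0 0 0 0 0 10"

```text
time_s: 27.1
eef_pos: [0.5552, -0.0874, 0.0706]
tool_rot: [-1.571, -0.0, 1.29]
ft_force: [-0.5, -0.1, -1.1]
width: 0.247
```

Run:
```python
from h import *
s=cams.camera("scene")[:,:,::-1]; cv2.imwrite("pics/scene15.png",s)
c=cv2.resize(s[205:275,245:345],None,fx=8,fy=8,interpolation=cv2.INTER_CUBIC); c=cv2.convertScaleAbs(c,alpha=1.7); cv2.imwrite("pics/z15.png",c)
o=ctrl.get_obs(); print(o["eef_pos"].round(4),o["tool_rot"].round(4),o["ft_force"].round(1))
```

```text
[ 0.5551 -0.0876  0.0706] [-1.5709e+00 -1.0000e-04  1.2902e+00] [-0.5  0.8 -0.3]
```

View pics/z15.png

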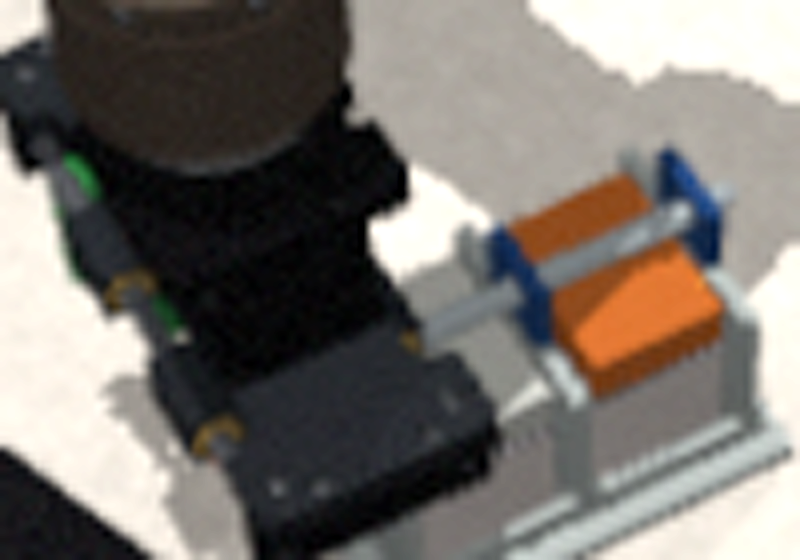

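The tip now shows beyond the left ear at about (725,195) in the crop. The last millimetres go in small steps until contact.

jog_arm --pt "0.002 0 0 0 0 0 10" --pt "0.001 0 0 0 0 0 10" --pt "0 0 0 0 0 0 10"

```text
time_s: 27.52
eef_pos: [0.5558, -0.0849, 0.0705]
tool_rot: [-1.571, -0.0, 1.29]
ft_force: [0.4, -0.1, -1.0]
width: 0.247
```

jog_arm --pt "0.0015 0 0 0 0 0 10" --pt "0 0 0 0 0 0 10"

```text
time_s: 27.78
eef_pos: [0.5563, -0.0835, 0.0706]
tool_rot: [-1.571, -0.0, 1.29]
ft_force: [0.1, 0.6, -1.1]
width: 0.245
```

jog_arm --pt "0.001 0 0 0 0 0 10" --pt "0 0 0 0 0 0 10"

```text
time_s: 28.02
eef_pos: [0.5565, -0.0825, 0.0705]
tool_rot: [-1.571, -0.0, 1.29]
ft_force: [0.3, 0.6, -0.6]
width: 0.241
```

jog_arm --pt "0.001 0 0 0 0 0 10" --pt "0 0 0 0 0 0 10"

```text
time_s: 28.28
eef_pos: [0.5567, -0.0819, 0.0705]
tool_rot: [-1.571, 0.0, 1.29]
ft_force: [0.4, -2.0, -1.2]
width: 0.244
```

jog_arm --pt "0.001 0 0 0 0 0 10" --pt "0 0 0 0 0 0 10"

```text
time_s: 28.52
eef_pos: [0.5566, -0.0818, 0.0705]
tool_rot: [-1.57, 0.002, 1.29]
ft_force: [-0.6, -5.6, -1.1]
width: 0.245
```

jog_arm --pt "0.001 0 0 0 0 0 10" --pt "0 0 0 0 0 0 10"

```text
time_s: 28.78
eef_pos: [0.5566, -0.0817, 0.0705]
tool_rot: [-1.57, 0.003, 1.29]
ft_force: [-0.4, -9.6, -0.7]
width: 0.244
```

Contact: the force rises from 2 to 5.6 to 9.6 N over 1 mm steps with no motion, at the expected home position. I'll relieve the push, release and retreat.

jog_arm --pt "-0.002 0.001 0 0 0 0 10" --pt "0 0 0 0 0 0 10" --pt "0 0 0 0 0 0 65" --pt "0 0 0 0 0 0 65" --pt "0 0 0 0 0 0 65" --pt "0 0 0 0 0 0 65" --pt "0 0 0 0 0 0 65"

```text
time_s: 29.65
eef_pos: [0.5568, -0.0815, 0.0696]
tool_rot: [-1.571, -0.0, 1.29]
ft_force: [0.3, 0.4, 1.0]
width: 0.636
```

jog_arm --pt "0 -0.02 0 0 0 0 65" --pt "0 -0.04 0 0 0 0 65" --pt "0 -0.05 0 0 0 0 65" --pt "0 -0.04 0 0 0 0 65" --pt "-0.05 0 0 0 0 0 65" --pt "-0.06 0 0 0 0 0 65" --pt "-0.06 0 0 0 0 0 65" --pt "-0.06 0 0 0 0 0 65" --pt "-0.05 0 0 0 0 0 65" --pt "0 0 0 0 0 0 65"

```text
time_s: 30.9
eef_pos: [0.4777, -0.3535, 0.219]
tool_rot: [-1.57, 0.0, 1.285]
ft_force: [0.4, 0.3, 0.1]
width: 0.648
```

jog_arm --pt "-0.06 0 0 0 0 0 65" --pt "-0.06 0 0 0 0 0 65" --pt "0 0 0 0 0 0 65" --pt "0 0 0 0 0 0 65"

```text
time_s: 31.4
eef_pos: [0.4459, -0.4654, 0.2192]
tool_rot: [-1.57, -0.001, 1.29]
ft_force: [0.4, 0.3, -0.3]
width: 0.647
```

Run:
```python
from h import *
s=cams.camera("scene")[:,:,::-1]; cv2.imwrite("pics/scene16.png",s)
c=cv2.resize(s[205:280,245:345],None,fx=8,fy=8,interpolation=cv2.INTER_CUBIC); c=cv2.convertScaleAbs(c,alpha=1.6); cv2.imwrite("pics/z16.png",c)
t=cams.camera("top")[:,:,::-1]; cv2.imwrite("pics/top16.png",t); crop(t,285,205,385,280,8,"pics/t16.png")
o=ctrl.get_obs(); print(o["time_s"],o["eef_pos"].round(4),o["ft_force"].round(1))
```

```text
31.5 [ 0.4464 -0.4647  0.2197] [0.6 0.1 1.2]
```

View pics/z16.png

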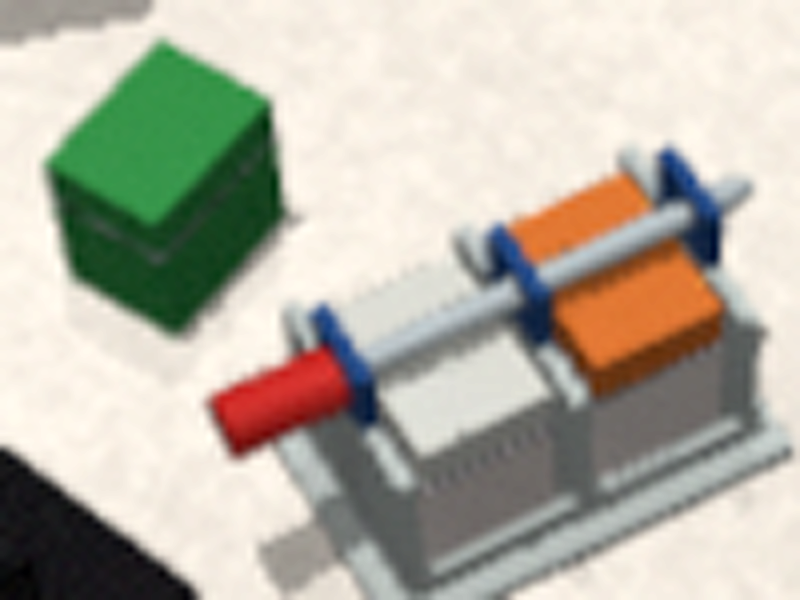

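View pics/t16.png

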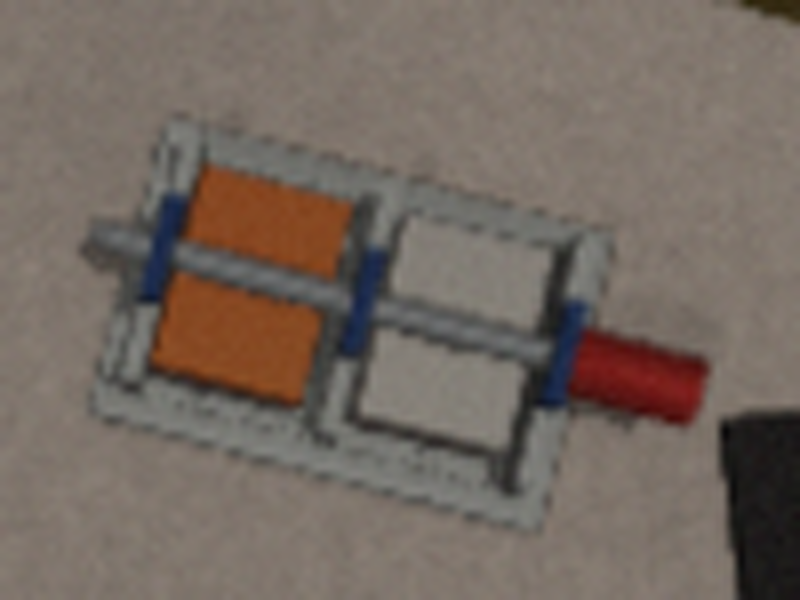

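View pics/top16.png

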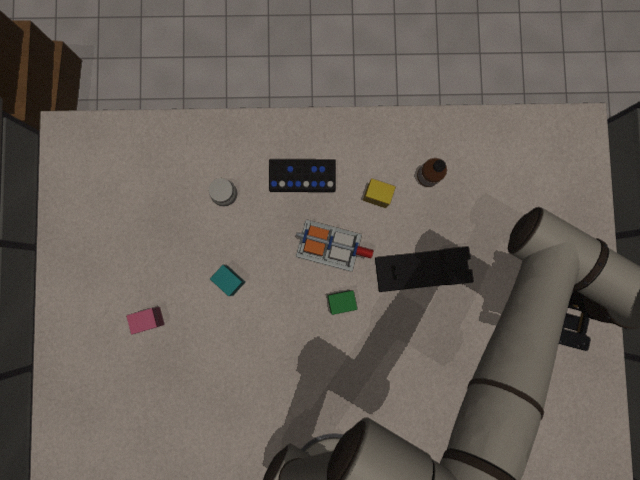

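The knob sits against the right ear, the rod runs through all three ears with its tip sticking out, both boxes are in place and the bystanders haven't moved. Handing in.

```bash
python3 -c "
from rig import ctrl
print(ctrl.sign_off())"
```

```text
the job is handed in; nothing more can be done
None
```

The job is done and handed in at about 31.5 s of the 67 s allowed; sign-off gives no verdict, so I don't know how it scored.

**What I did**
- **Box:** I gripped the orange-lidded box over its length, lowered it into the empty bay without side contact and let it go.
- **Rod:** I took the rod by its shaft near the knob and threaded it from the right end through the first two ears. I then moved the grip to the knob and pushed it through the third ear. At the stop, the force rose from 2 to 9.6 N while the rod no longer moved.

**What the last checks showed**
- **Rod and boxes:** The final pictures from both cameras show the knob against the right ear, the tip out beyond the left ear, and both boxes level in their bays. I estimate the orange box is about 3 mm off its bay centre along the row and about 2 mm across it, within tolerance.
- **Surroundings:** In the final top view, the tube rack, jar and bottle appear where they were at the start. The gripper is open and well clear of everything.

**What disagreed**
- **Rack position:** The two cameras disagreed by several millimetres across the row of bays. I followed the top camera, because it matched the box position known from the gripper to about 1 mm. The rod going through without side force supports that choice.

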